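Load the three-step stain tray in order

TASK

Load the stain tray for the microscope: the tall brown bottle into pocket one, then the middle-sized one into pocket two, then the short one into pocket three (the dots on the tray's front rim are the pocket numbers), filling the pockets in that order. Carry each bottle upright and set it down on the pocket's floor rather than dropping it; then push the loaded tray fully back to its stop, leaving the white bottle and the petri dish where they are.

Things in the scene. Friction and masses are not known exactly. Their poses are not given: they have to be found in the camera images.
- tall_bottle: Tall brown bottle, pale cap: 44 mm diameter, 90 mm high, straight body up to 70 mm, cap 30 mm. Origin at the centre of its underside, z up. 0.04 to 0.08 kg, loose, upright on the worktop (z = 0). For pocket 1. The three brown bottles stand in any order in three places along the worktop, which runs askew: its edge, and the front of the beige equipment, head along 2.11 rad in the world.
- middle_bottle: Middle-sized brown bottle, pale cap: 36 mm diameter, 75 mm high, straight body up to 57 mm, cap 24 mm. Origin at the centre of its underside, z up. 0.04 to 0.08 kg, loose, upright. For pocket 2. Beige equipment, 160 mm high, stands close behind the bottles: keep a wide gripper's long side along its front, or, at the leftmost place (y above 0.2, beside its corner), along world y.
- short_bottle: Short brown medicine bottle, pale cap: 28 mm diameter, 58 mm high, straight body up to 44 mm, cap 20 mm. Origin at the centre of its underside, z up. 0.02 to 0.05 kg, loose, upright. For pocket 3. Carried with their feet over 100 mm up, the bottles clear everything else that stands on the open worktop between here and the tray.
- pocket1 (a point): Centre of the floor of pocket 1 (one dot on the front rim), the left pocket of the grey tray. The tray is a block 71 mm deep, 206 mm wide; its top is 30 mm above the worktop. Its three pockets are equal, 50 x 50 mm square, 18 mm deep, floors 12 mm above the worktop, 72 mm apart centre to centre. Site axes: x from the tray's front to its back, the way it is pushed home; y along the row, from pocket 3 towards pocket 1; z up.
- pocket2 (a point): Centre of the floor of pocket 2 (two dots), the middle pocket; axes as pocket1.
- pocket3 (a point): Centre of the floor of pocket 3 (three dots), the right pocket; axes as pocket1.
- tray_front (a point): Middle of the tray's upright front face, 18 mm above the worktop (the face is 206 mm wide and spans 6 to 30 mm above the worktop); axes as pocket1. Push here, along +x. Before it lies the bare worktop, save for a 6 mm thick base plate that shows up to 8 mm of its edge at first, more as the tray moves in.
- tray (a joint): How far the tray stands out of its dock, m: 0 = fully home against its stop, up to 0.032 = fully out; it starts 24 to 32 mm out. It stays where it is left and takes about 3 N (a little more when pushed fast) to move. The aluminium dock, fixed to the worktop, has a 30 mm high bar behind the tray and 20 mm high guides at its ends.
- white_bottle: Bystander: white plastic bottle, 32 mm diameter, 68 mm high, loose, standing near the brown bottles. Origin at the centre of its underside.
- petri_dish: Bystander: clear petri dish, 69 mm diameter, 15 mm high, lying loose. Origin at the centre of its underside.

How it is judged (in metres and radians):
On the way, in this order (a step that is already met when the one before it is completed fails the run):
1. the tall bottle stands on the floor of pocket 1, let go, before the later pockets are filled (horizontal distance between tall_bottle and pocket1 below 0.0055 m and z of tall_bottle in the frame of pocket1 below 0.004 m and angle between tall_bottle's own z axis and vertical below 0.1 rad and contact force between the fingers and tall_bottle below 0.2 N), for 0.2 s.
2. the middle bottle stands on the floor of pocket 2, let go, before the later pockets are filled (all of step 1 and horizontal distance between middle_bottle and pocket2 below 0.0115 m and z of middle_bottle in the frame of pocket2 below 0.004 m and angle between middle_bottle's own z axis and vertical below 0.1 rad and contact force between the fingers and middle_bottle below 0.2 N), for 0.2 s.
3. the short bottle stands on the floor of pocket 3, let go, before the later pockets are filled (all of step 2 and horizontal distance between short_bottle and pocket3 below 0.0175 m and z of short_bottle in the frame of pocket3 below 0.004 m and angle between short_bottle's own z axis and vertical below 0.1 rad and contact force between the fingers and short_bottle below 0.2 N), for 0.2 s.
4. the loaded tray is pushed back to its stop (all of step 3 and value of joint tray below 0.004 m), for 0.2 s.
At the end, for the whole second after the job is handed in: The tall, middle and short brown bottles stand released and at rest in pockets 1, 2 and 3: upright within 0.1 rad, underside within 4 mm of the pocket floor, inside the pocket (axis within 5.5, 11.5 and 17.5 mm of its centre); and the tray is within 4 mm of its home stop (all of step 4 and linear speed of each of tall_bottle, middle_bottle, short_bottle below 0.02 m/s); the robot touches nothing.
It fails at once if a brown bottle is tipped far over (more than 0.6 rad) (angle between any of tall_bottle, middle_bottle, short_bottle's own z axis and vertical above 0.6 rad).
It fails at once if a brown bottle is dropped: out of the fingers with its foot still above the tray's rim ((height (world z) of tall_bottle above 0.034 m and contact force between the fingers and tall_bottle below 0.02 N) or (height (world z) of middle_bottle above 0.034 m and contact force between the fingers and middle_bottle below 0.02 N) or (height (world z) of short_bottle above 0.034 m and contact force between the fingers and short_bottle below 0.02 N)).
It fails at once if the white bottle or the petri dish is pushed more than 30 mm from its place (distance of any of white_bottle, petri_dish from where it was at the start of the episode above 0.03 m).
It also fails if it takes over 72 s, if anything falls off the work surface, if the arm or the gripper's body presses on something with over 40 N, if the wrist force passes 120 N, or if a joint passes its speed limit or range.

ROBOT

A 6-joint arm with a two-finger parallel gripper is mounted at the origin on a cart in front of the work surface, level with it; the furniture and walls round the work are solid. World frame = base frame: x ahead of the robot, y to its left, z up, the work surface at z = 0. Lengths are in mm, angles in degrees, forces in N, time in s.
With the tool pointing down it reaches from about 225 to 875 mm from the base axis. Payload 3.4 kg.
Tool frame: the origin (TCP) lies midway between the tips of the shut fingers; the grasp point (between the pads) lies 19 mm behind it; z points along the fingers, y is the direction in which the jaws open and shut (so a half turn about z gives the same grasp; the last joint's range is limited). The gripper opens to 85 mm and grips with 20 to 120 N. Pads are 22 mm wide; open, the fingers measure 114 mm over their backs; the gripper's body (76 mm by 85 mm) begins 54 mm behind the grasp point. The pads swing forward as they close: fully open they stand 13 mm farther back than shut.
Start: joints at [-81.646, 15.808, 86.224, -0, 77.962, -6.933], TCP at [151.594, -554.691, 231.328] pointing down, gripper open.
Joint ranges: [-165.64, 165.64], [-43.16, 119.46], [12.63, 154.43], [-67.54, 247.53], [6.08, 155.33], [-154.97, 154.97]. Speed limits (degrees/s): [147.25, 147.25, 180, 180, 180, 180].

INTERFACE

Orientations are given as a 3x3 rotation matrix whose columns are the frame's x, y, z axes.
In Python, from rig import * gives the robot as it stands.
- The arm moves only by the tool move_arm, never from a script. Its argument "rows" is a list of rows, each a list of 6 numbers: the shift along the tool's x, y, z in units of 1 m (1.0 is 1 m), then the turn, a rotation vector about the tool's x, y, z in units of 30 degrees (1.0 is 30 degrees). In form: [[tx, ty, tz, wx, wy, wz], ...]. A call has 1 to 10 rows; each row is the pose to reach, as a shift and turn from the pose commanded when the call began, along the tool's axes at that moment; what a row does not reach only later rows make up. A row lasts 1/10 s, in which the tool goes at most 50 mm and 8.59 degrees, less where a joint would pass 70% of its speed; a pose out of reach is approached as far as the arm can. A call with a number of a shift or a turn outside -1 to 1 is refused whole. A call with a gripper value outside its range is refused whole. "jaw" is the closure, from -1 (fully open) to 1 (shut), set as the call begins (left out, the last holds). The fingers move at their own pace and stop on an object; "squeeze" is the grip in N (left out, the last holds). Time passes only in rows, so rows that repeat a pose let the fingers close. It gives the time, the measured TCP pose, the force and the opening at its end, in the units of the state.
- get_obs(): the state, without advancing time (a new reading comes with each control period).
- read_camera(name): name is "scene" or "side" or "wrist"; returns (picture, depth): 420x560x3 uint8, red, green, blue; 420x560 float32, mm along the optical axis (not along the pixel's ray), 0 where there is no reading.
- camera_info(name): a dict with "fov_y" (degrees; the focal length in pixels is half the picture's height over the tangent of half this angle, whatever the lens; pixels are square), "cx", "cy" (the principal point, pixels), "dist" ([k1, k2, p1, p2, k3] as OpenCV has them; the pictures are not rectified), "rvec" (rotation vector, rad) and "tvec" (3), from world to camera coordinates, as OpenCV has them; the wrist camera has in their place "hand_eye" (4x4, takes a point from camera to tool coordinates, whose origin is the TCP and whose axes are the flange's). Camera axes: x right, y down, z forward; pixel columns grow to the right and rows downward; lengths in mm; the calibration is good to about 2 mm. A picture is of the moment at which its call begins: read the wrist's pose just before it. camera_info takes no time and is no camera call.
- sign_off(): hands the job in, once; it reports no verdict.
The state is a dict: "clock": time; "joint_positions": joint angles; "qd": joint speeds; "joint_efforts": joint torques, N m; "tcp_pos": TCP position; "tool_rot": TCP orientation; "ft_force": force on the tool from outside, world axes, zero at the start; "ft_torque": the same for the moment, N m; "grip_width": finger opening in mm.
Only numpy, scipy, OpenCV 4.12 (cv2) and the standard library are available. Lean on these libraries where they do the work, as an engineer would, in place of code of your own. Each camera call takes 0.05 s, during which the arm holds its last target.

## Working session

There is one attempt and no reset: what is moved stays moved. The work goes in short steps, Python scripts to look and compute and a tool call to move; the robot and the scene stay as the last step left them, time stands still between calls to the robot, and variables do not carry over. Pictures are saved under pics/ and viewed, and the job is handed in when it is done.

Besides the shell and the picture viewer there is one more tool, called after "Call:" in YAML: its name, and indented under it one key for each argument. move_arm: Moves the arm, as the interface text tells. Its arguments: {"type":"object","properties":{"rows":{"type":"array"},"jaw":{"type":"number"},"squeeze":{"type":"number"}},"required":["rows"]}

```bash
mkdir -p pics; ls; python3 - <<'E'
from rig import *
import cv2
o=get_obs();print(o)
for n in ("scene","side","wrist"):
    print(n,camera_info(n))
    p,d=read_camera(n); cv2.imwrite(f"pics/{n}0.png",p[:,:,::-1]); 
    import numpy as np; np.save(f"pics/{n}0d.npy",d)
E
```

```text
pics
{'clock': 0.0, 'joint_positions': array([-8.16471251e+01,  1.58473612e+01,  8.62960111e+01,  6.28391104e-04,
        7.79629147e+01, -6.93339396e+00]), 'qd': array([-0.0246155 , -0.01471008, -0.11247686, -0.00755203, -0.00253672,
        0.06221645]), 'joint_efforts': array([ 1.99781352e-03, -4.16761994e+01, -2.45803767e+01,  3.13265118e-04,
        1.07992798e-02,  1.11660313e-05]), 'tcp_pos': array([ 151.50771573, -554.12001369,  230.43682079]), 'tool_rot': array([[ 9.64621265e-01,  2.63639429e-01, -2.58870212e-04],
       [ 2.63639452e-01, -9.64619544e-01,  1.83693649e-03],
       [ 2.34577621e-04, -1.84019640e-03, -9.99998279e-01]]), 'ft_force': array([-0.06890446, -0.10831872,  0.1504206 ]), 'ft_torque': array([-0.03795592, -0.00980388, -0.01777659]), 'grip_width': 85.08032803489517}
scene {'fov_y': 49.095157294526956, 'cx': 274.27396743151957, 'cy': 212.17902701188143, 'dist': array([-0.07455233,  0.        ,  0.        ,  0.        ,  0.        ]), 'rvec': array([ 1.91799277, -0.59007316,  0.35380285]), 'tvec': array([-417.37062376,  157.67921819, 1110.53905784])}
side {'fov_y': 56.641004096970036, 'cx': 279.6014193312835, 'cy': 205.806961452005, 'dist': array([0.03918401, 0.        , 0.        , 0.        , 0.        ]), 'rvec': array([ 2.0750439 , -0.12320953,  0.05753896]), 'tvec': array([-464.31978318,   69.57850623,  901.48732197])}
wrist {'fov_y': 71.23326608537836, 'cx': 280.732867540333, 'cy': 210.63238241235146, 'dist': array([-0.05773906,  0.        ,  0.        ,  0.        ,  0.        ]), 'hand_eye': array([[-5.98312554e-04, -9.47185655e-01, -3.20685167e-01,
         8.17463019e+01],
       [ 9.99999809e-01, -5.17285303e-04, -3.37861654e-04,
         1.24103965e+00],
       [ 1.54131988e-04, -3.20685308e-01,  9.47185784e-01,
        -1.41841291e+02],
       [ 0.00000000e+00,  0.00000000e+00,  0.00000000e+00,
         1.00000000e+00]])}
```

View pics/scene0.png

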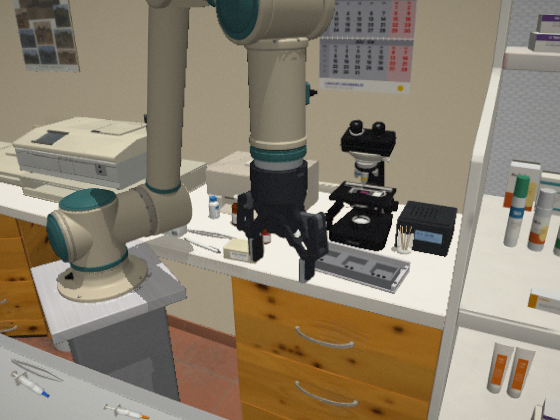

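View pics/side0.png

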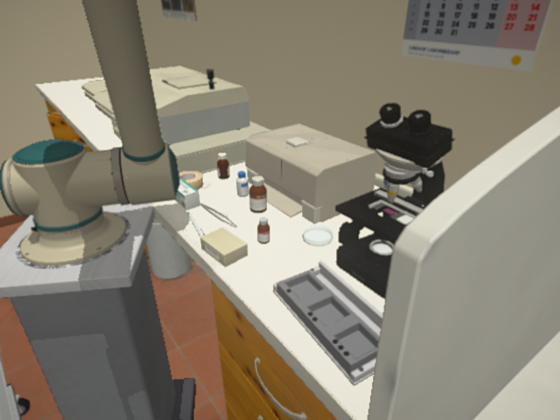

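View pics/wrist0.png

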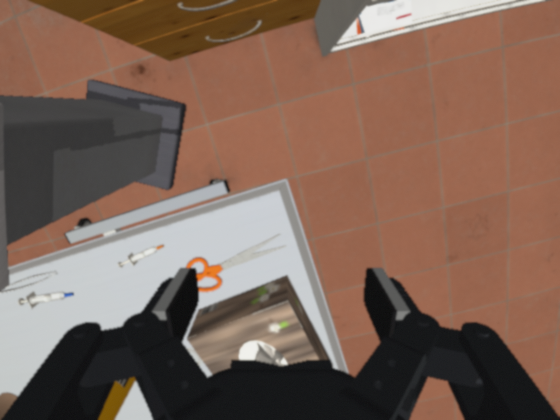

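```bash
cat > h.py <<'E'
import numpy as np, cv2
from rig import *
def K(n):
    c=camera_info(n); f=210/np.tan(np.radians(c['fov_y'])/2)
    return np.array([[f,0,c['cx']],[0,f,c['cy']],[0,0,1.]]),np.array(c['dist'])
def ext(n,obs=None):
    c=camera_info(n)
    if n=='wrist':
        T=np.eye(4);T[:3,:3]=obs['tool_rot'];T[:3,3]=obs['tcp_pos']
        T=T@c['hand_eye'];return T[:3,:3],T[:3,3]   # cam->world
    R=cv2.Rodrigues(c['rvec'])[0];return R.T,-R.T@c['tvec']
def rays(n,uv,obs=None):
    k,d=K(n);uv=np.asarray(uv,float).reshape(-1,1,2)
    p=cv2.undistortPoints(uv,k,d).reshape(-1,2)
    R,t=ext(n,obs);return t,np.c_[p,np.ones(len(p))]@R.T
def plane(n,uv,z,obs=None):
    t,r=rays(n,uv,obs);s=(z-t[2])/r[:,2];return t+s[:,None]*r
def dep(n,uv,d,obs=None):
    t,r=rays(n,uv,obs);uv=np.asarray(uv,int).reshape(-1,2)
    return t+d[uv[:,1],uv[:,0]][:,None]*r
def proj(n,P,obs=None):
    k,d=K(n);R,t=ext(n,obs);rv=cv2.Rodrigues(R.T)[0]
    return cv2.projectPoints(np.asarray(P,float).reshape(-1,1,3),rv,-R.T@t,k,d)[0].reshape(-1,2)
E
python3 - <<'E'
from h import *
np.set_printoptions(suppress=True,precision=1)
d=np.load('pics/side0d.npy')
for uv in [(223,165),(223,156),(242,174),(242,188),(258,181),(258,200),(264,222),(264,235),(318,236),(224,246),(187,199),(190,179),(340,310),(322,216),(310,196)]:
    print(uv,dep('side',[uv],d))
p=cv2.imread('pics/side0.png')
cv2.imwrite('pics/s1.png',cv2.resize(p[130:270,160:360],None,fx=4,fy=4,interpolation=2))
cv2.imwrite('pics/s2.png',cv2.resize(p[240:390,250:430],None,fx=4,fy=4,interpolation=2))
E
```

```text
(223, 165) [[331.1 267.7  44.7]]
(223, 156) [[333.  275.1  69.8]]
(242, 174) [[384.4 150.1  65.5]]
(242, 188) [[382.  144.5  26.9]]
(258, 181) [[421.8  58.3  85.9]]
(258, 200) [[419.5  50.4  37.7]]
(264, 222) [[424.6 -82.9  54.3]]
(264, 235) [[423.3 -88.1  24.3]]
(318, 236) [[542.2 -94.6  15.8]]
(224, 246) [[ 337.6 -129.7   31.6]]
(187, 199) [[242.1  91.8  31. ]]
(190, 179) [[238.6 216.5  29.1]]
(340, 310) [[ 534.1 -322.5   16.4]]
(322, 216) [[568.  -14.1  18. ]]
(310, 196) [[537.9 -11.4  72.8]]
```

View pics/s1.png

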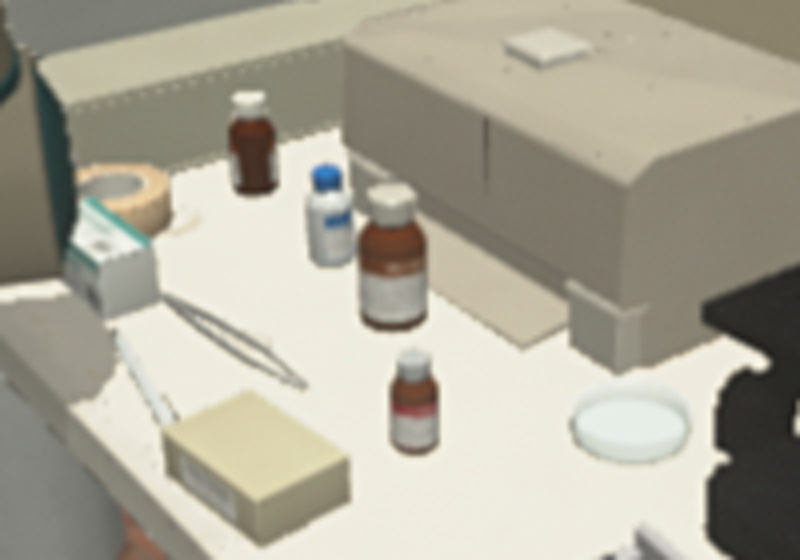

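View pics/s2.png

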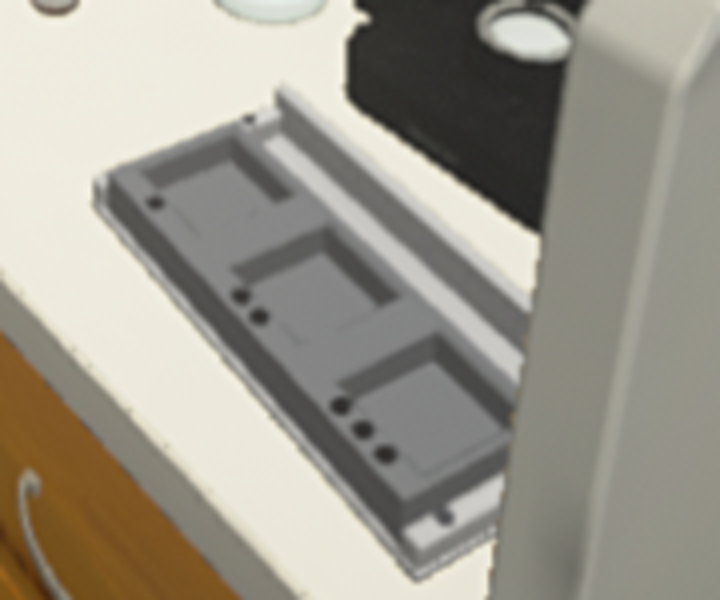

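```bash
python3 - <<'E'
from h import *
np.set_printoptions(suppress=True,precision=1)
d=np.load('pics/side0d.npy')
# tray top front-left corner etc from zoom s2 (4x, offset 250,240)
for uv in [(108,182),(410,500),(155,203),(250,306),(363,429)]:
    u=(250+uv[0]/4,240+uv[1]/4); print(uv,plane('side',[u],30))
# heights map of everything: world points
for n in ('side','scene'):
    d=np.load(f'pics/{n}0d.npy')
    vv,uu=np.mgrid[0:420:3,0:560:3]; uv=np.c_[uu.ravel(),vv.ravel()]
    P=dep(n,uv,d); ok=d[uv[:,1],uv[:,0]]>0
    m=ok&(P[:,0]>300)&(P[:,0]<900)&(abs(P[:,1])<650)&(P[:,2]>90)&(P[:,2]<600)
    Q=P[m]; b={}
    for q in Q: 
        k=(int(q[0]//60)*60,int(q[1]//60)*60); b[k]=max(b.get(k,0),q[2])
    print(n,{k:int(v) for k,v in sorted(b.items())})
E
```

```text
(108, 182) [[ 433.2 -263.3   30. ]]
(410, 500) [[ 520.6 -442.3   30. ]]
(155, 203) [[ 452.3 -279.6   30. ]]
(250, 306) [[ 482.2 -345.    30. ]]
(363, 429) [[ 512.  -410.4   30. ]]
side {(300, 360): 163, (300, 420): 280, (300, 480): 220, (300, 540): 220, (300, 600): 219, (360, 0): 90, (360, 60): 91, (360, 180): 141, (360, 420): 220, (360, 480): 220, (420, -660): 376, (420, 60): 134, (420, 120): 141, (420, 180): 141, (420, 240): 141, (420, 480): 129, (480, -660): 396, (480, -600): 397, (480, -60): 124, (480, 0): 140, (480, 60): 141, (480, 120): 151, (480, 180): 140, (480, 240): 141, (480, 300): 142, (480, 540): 458, (480, 600): 457, (540, -660): 397, (540, -600): 412, (540, -300): 140, (540, -240): 140, (540, -180): 140, (540, -60): 141, (540, 0): 142, (540, 60): 142, (540, 120): 150, (540, 180): 141, (540, 240): 141, (540, 300): 139, (540, 420): 459, (540, 480): 459, (540, 540): 458, (600, -600): 414, (600, -540): 306, (600, -300): 315, (600, -240): 324, (600, -180): 322, (600, 0): 141, (600, 60): 141, (600, 120): 140, (600, 180): 141, (600, 240): 140, (600, 300): 440, (600, 360): 461
[... 963 characters left out ...]
0): 137, (600, -300): 312, (600, -240): 325, (600, -180): 324, (600, 0): 135, (600, 360): 480, (600, 420): 519, (660, -540): 438, (660, -420): 93, (660, -360): 94, (660, -300): 323, (660, -240): 323, (660, -180): 296, (660, 0): 141, (660, 60): 140, (720, -600): 242, (720, -540): 447, (720, -480): 598, (720, -420): 94, (720, -360): 91, (720, -300): 138, (720, -240): 198, (720, -180): 178, (720, 120): 510, (720, 180): 491, (780, -660): 225, (780, -600): 496, (780, -540): 501, (780, -480): 598, (780, -360): 91, (780, -300): 90, (780, 0): 595, (780, 60): 596, (780, 120): 519, (840, -600): 501, (840, -540): 497, (840, -480): 497, (840, -420): 535, (840, -120): 594, (840, -60): 594, (840, 0): 595}
```

Call:
move_arm:
  rows:
    - [0.355,-0.166,0,0,0,-0.47]
    - [0.355,-0.166,0,0,0,-0.47]
    - [0.355,-0.166,0,0,0,-0.47]
    - [0.355,-0.166,0,0,0,-0.47]
    - [0.355,-0.166,0,0,0,-0.47]
    - [0.355,-0.166,0,0,0,-0.47]
    - [0.355,-0.166,0,0,0,-0.47]
    - [0.355,-0.166,0,0,0,-0.47]
    - [0.355,-0.166,0,0,0,-0.47]
    - [0.355,-0.166,0,0,0,-0.47]
  jaw: -1
  squeeze: 30

```text
clock: 1.15
tcp_pos: [450.6, -300.2, 230.9]
tool_rot: [[0.87, 0.493, -0.001], [0.493, -0.87, -0.0], [-0.001, -0.001, -1.0]]
ft_force: [-0.9, -1.2, -1.0]
grip_width: 85.5
```

```bash
cat > snap.py <<'E'
from h import *
import sys,pickle
def snap(tag,cam='wrist'):
    o=get_obs();p,d=read_camera(cam)
    cv2.imwrite(f'pics/{tag}.png',p[:,:,::-1]);pickle.dump((o,p,d),open(f'pics/{tag}.pkl','wb'));return o,p,d
if __name__=='__main__':
    for a in sys.argv[2:]or['wrist']:
        o,_,_=snap(sys.argv[1]+('' if a=='wrist' else a),a)
    np.set_printoptions(suppress=True,precision=2);print(o['clock'],o['tcp_pos'],o['tool_rot'],o['joint_positions'],o['grip_width'],o['ft_force'])
E
python3 snap.py tray1
```

```text
1.15 [ 450.57 -300.21  230.91] [[ 0.87  0.49 -0.  ]
 [ 0.49 -0.87 -0.  ]
 [-0.   -0.   -1.  ]] [-41.01  12.95  90.26  -0.05  76.83  19.46] 85.47286664056331 [-0.91 -1.25 -0.98]
```

View pics/tray1.png

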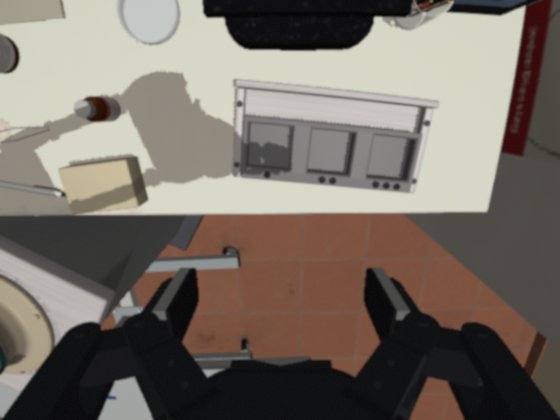

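```bash
python3 - <<'E'
import cv2
p=cv2.imread('pics/tray1.png')
cv2.imwrite('pics/tray1z.png',cv2.resize(p[70:205,225:445],None,fx=3.6,fy=3.6,interpolation=2))
E
```

```text
(no output)
```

View pics/tray1z.png

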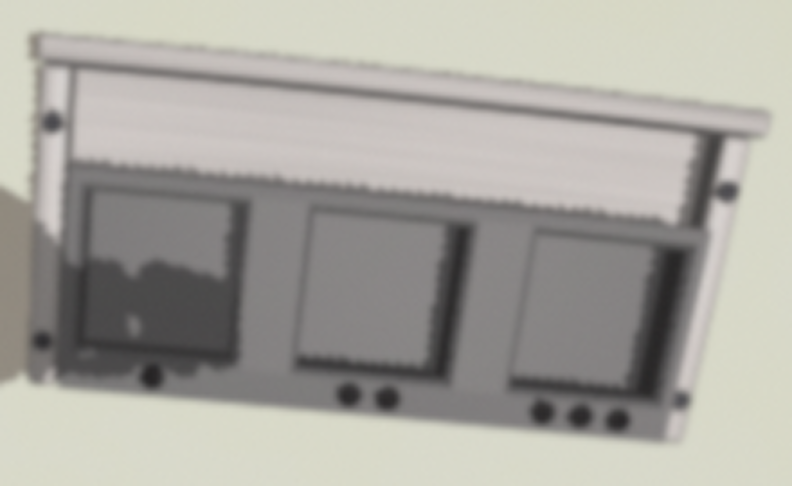

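```bash
python3 - <<'E'
from h import *
import pickle
np.set_printoptions(suppress=True,precision=1)
o,p,d=pickle.load(open('pics/tray1.pkl','rb'))
f=lambda L:plane('wrist',np.array(L)/3.6+[225,70]-0.35,30,o)
C=[]
for L in ([(83,185),(250,203),(238,362),(80,350)],[(310,205),(475,225),(447,383),(293,370)],[(535,230),(690,248),(660,400),(510,388)],[(70,163),(706,233),(668,440),(55,383)]):
    P=f(L); c=P.mean(0); C.append(c)
    e=(P[0]-P[1]+P[3]-P[2])/2; g=(P[0]-P[3]+P[1]-P[2])/2
    print(c,np.linalg.norm(e),np.linalg.norm(g),np.degrees(np.arctan2(e[1],e[0])),np.degrees(np.arctan2(g[1],g[0])))
v=C[0]-C[2]; print(np.linalg.norm(v),np.degrees(np.arctan2(v[1],v[0])), (C[0]+C[1]+C[2])/3)
# depth check
u=np.array([(170,230),(400,290),(600,310),(280,300)])/3.6+[225,70]
print(dep('wrist',u,d,o))
print(plane('wrist',[(98,109),(150,14)],20,o),dep('wrist',[(94,107),(150,14),(8,55)],d,o))
print(proj('wrist',[[421,55,45],[424,-88,30]],o))
E
```

```text
[ 482.4 -268.7   30. ] 52.18974387786669 51.344772944011105 114.27710320606214 26.1743275418565
[ 511.5 -333.1   30. ] 52.08209713730169 51.977320936698405 113.9623419360382 24.33952985821489
[ 541.4 -398.6   30. ] 51.31049112285423 50.70139870152493 114.54687421951665 25.669813689544014
[ 508.6 -334.4   30. ] 205.50019970119274 69.32590309735512 114.0100633738079 25.062162484613214
142.68913710789008 114.39137552029655 [ 511.8 -333.5   30. ]
[[ 494.8 -264.3   12.2]
 [ 516.  -341.5   12.7]
 [ 544.6 -405.    12.2]
 [ 494.3 -305.8   28.9]]
[[421.7 -71.8  20. ]
 [542.3 -88.4  20. ]] [[429.9 -83.   49.5]
 [542.6 -85.4  13.9]
 [427.4  48.4  18.9]]
[[-18.1  54.6]
 [106.5 114.1]]
```

Call:
move_arm:
  rows:
    - [0.1335,-0.321,0,0,0,-0.047]
    - [0.1335,-0.321,0,0,0,-0.047]
    - [0.1335,-0.321,0,0,0,-0.047]
    - [0.1335,-0.321,0,0,0,-0.047]
    - [0.1335,-0.321,0,0,0,-0.047]
    - [0.1335,-0.321,0,0,0,-0.047]
    - [0.1335,-0.321,0,0,0,-0.047]
    - [0.1335,-0.321,0,0,0,-0.047]
    - [0.1335,-0.321,0,0,0,-0.047]

```text
clock: 2.1
tcp_pos: [408.7, 43.8, 231.4]
tool_rot: [[0.858, 0.513, 0.0], [0.513, -0.858, -0.001], [-0.0, 0.001, -1.0]]
ft_force: [-1.3, -0.1, 0.5]
grip_width: 85.5
```

```bash
python3 snap.py tall1
```

```text
2.1 [408.74  43.82 231.38] [[ 0.86  0.51  0.  ]
 [ 0.51 -0.86 -0.  ]
 [-0.    0.   -1.  ]] [ -3.54   1.39 104.06  -0.07  74.52  55.61] 85.49380938612765 [-1.29 -0.13  0.52]
```

View pics/tall1.png

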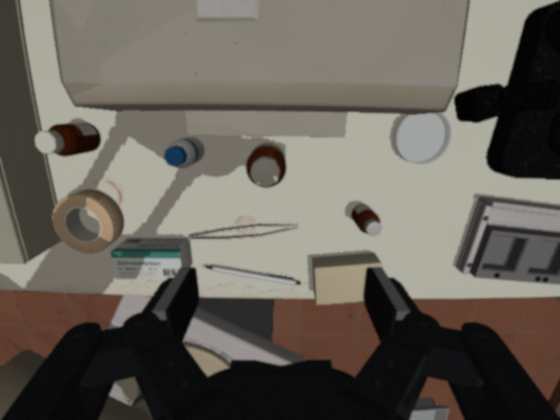

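```bash
python3 - <<'E'
import cv2
p=cv2.imread('pics/tall1.png')
a=cv2.resize(p[140:196,236:296],None,fx=6,fy=6,interpolation=2)
b=cv2.resize(p[195:245,340:395],None,fx=6,fy=6,interpolation=2)
c=cv2.resize(p[115:165,30:105],None,fx=5,fy=6,interpolation=2)
import numpy as np
H=max(x.shape[0] for x in (a,b))
z=lambda x:np.pad(x,((0,H-x.shape[0]),(0,0),(0,0)))
cv2.imwrite('pics/caps.png',np.hstack([z(a),z(b)]))
E
```

```text
(no output)
```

View pics/caps.png

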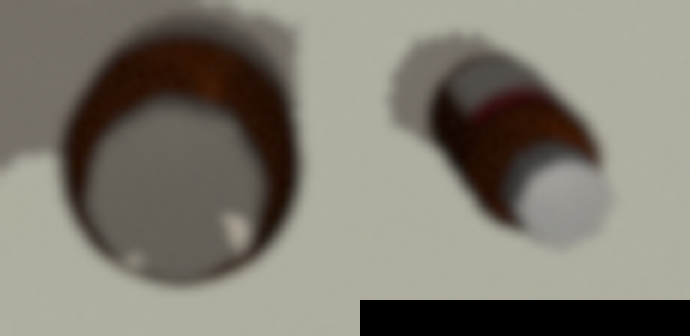

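```bash
python3 - <<'E'
from h import *
import pickle
np.set_printoptions(suppress=True,precision=1)
o,p,d=pickle.load(open('pics/tall1.pkl','rb'))
print('tall',plane('wrist',[(264.8,171.3)],90,o),dep('wrist',[(264.8,171.3)],d,o))
print('short',plane('wrist',[(373.4,228.3)],58,o),dep('wrist',[(374,228)],d,o))
print('mid',plane('wrist',[(49,140)],75,o),dep('wrist',[(49,140)],d,o))
print('white',plane('wrist',[(177,156)],68,o),'petri',plane('wrist',[(420,138)],15,o))
print('equip',dep('wrist',[(150,108),(260,108),(400,110),(70,95),(450,100)],d,o))
# side masks
p=cv2.imread('pics/side0.png');d=np.load('pics/side0d.npy')
hsv=cv2.cvtColor(p,cv2.COLOR_BGR2HSV)
for nm,(u,v),h in (('tall',(258,181),90),('short',(264,220.5),58),('mid',(222.5,155),75)):
    print(nm,dep('side',[(u,v)],d),plane('side',[(u,v)],h))
E
```

```text
tall [[423.7  69.6  90. ]] [[423.5  69.6  88.8]]
short [[424.2 -74.1  58. ]] [[424.9 -74.4  58.2]]
mid [[336. 278.  75.]] [[335.2 279.   73.4]]
white [[386.7 155.4  68. ]] petri [[541.1 -74.8  15. ]]
equip [[420.1 192.9  85.2]
 [472.7 102.2  99.9]
 [532.2   0.5 118.8]
 [407.2 235.2 134.2]
 [556.4 -24.  133.7]]
tall [[421.8  58.3  85.9]] [[421.4  49.6  90. ]]
short [[424.6 -83.7  58.6]] [[424.7 -82.8  58. ]]
mid [[332.  270.7  74.7]] [[332.1 269.9  75. ]]
```

Call:
move_arm:
  rows:
    - [0.026,-0.0145,0.03,0,0,0]
    - [0.026,-0.0145,0.08,0,0,0]
    - [0.026,-0.0145,0.125,0,0,0]
    - [0.026,-0.0145,0.165,0,0,0]
    - [0.026,-0.0145,0.19,0,0,0]
    - [0.026,-0.0145,0.206,0,0,0]
    - [0.026,-0.0145,0.206,0,0,0]
    - [0.026,-0.0145,0.206,0,0,0]

```text
clock: 2.95
tcp_pos: [424.7, 68.3, 25.3]
tool_rot: [[0.861, 0.509, -0.0], [0.509, -0.861, -0.0], [-0.0, 0.0, -1.0]]
ft_force: [0.8, -0.5, 0.0]
grip_width: 85.7
```

```bash
python3 snap.py tall2 wrist side
```

```text
3.0 [425.19  68.63  25.9 ] [[ 0.86  0.51  0.  ]
 [ 0.51 -0.86 -0.  ]
 [ 0.    0.   -1.  ]] [ -0.09  16.77 120.26  -0.03  42.88  59.28] 85.18891151256155 [-0.06 -0.92  1.06]
```

View pics/tall2.png

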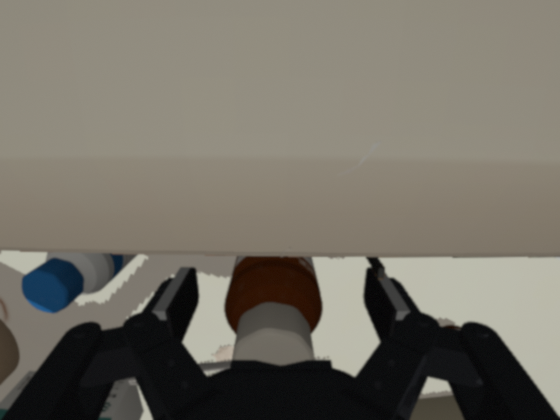

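View pics/tall2side.png

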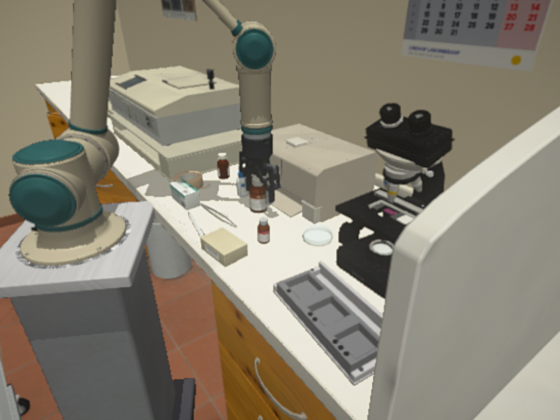

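Call:
move_arm:
  rows:
    - [0,0,0,0,0,0]
    - [0,0,0,0,0,0]
    - [0,0,0,0,0,0]
    - [0,0,0,0,0,0]
    - [0,0,0,0,0,0]
    - [0,0,0,0,0,0]
  jaw: 1
  squeeze: 30

```text
clock: 3.65
tcp_pos: [424.2, 70.2, 26.0]
tool_rot: [[0.859, 0.512, 0.001], [0.512, -0.859, -0.0], [0.001, 0.001, -1.0]]
ft_force: [-1.1, 0.1, 5.4]
grip_width: 42.5
```

Call:
move_arm:
  rows:
    - [0,0,-0.01,0,0,0]
    - [0,0,-0.03,0,0,0]
    - [0,0,-0.06,0,0,0]
    - [0,0,-0.09,0,0,0]
    - [0,0,-0.12,0,0,0]
    - [0,0,-0.14,0,0,0]
    - [0,0,-0.14,0,0,0]

```text
clock: 4.35
tcp_pos: [426.1, 70.2, 168.5]
tool_rot: [[0.859, 0.512, 0.007], [0.512, -0.859, -0.0], [0.006, 0.004, -1.0]]
ft_force: [-0.1, 0.3, -1.7]
grip_width: 43.0
```

```bash
python3 snap.py tall3 wrist side scene
```

```text
4.45 [423.67  70.09 165.42] [[ 0.86  0.51  0.  ]
 [ 0.51 -0.86 -0.  ]
 [ 0.    0.   -1.  ]] [  0.1    6.16 108.87  -0.01  64.93  59.29] 42.864657334316185 [ 0.58 -0.42 -0.35]
```

View pics/tall3.png

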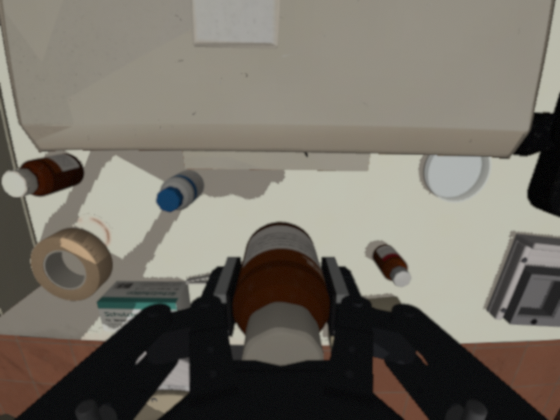

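View pics/tall3side.png

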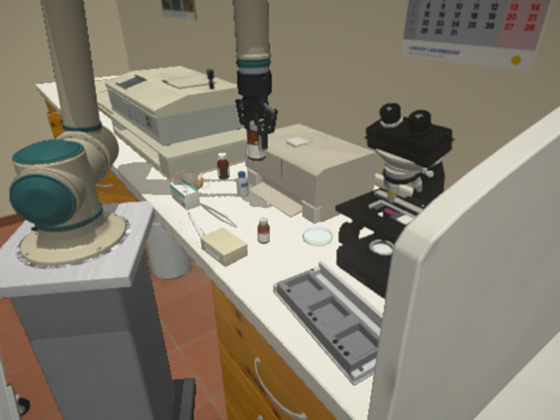

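```bash
cat > foot.py <<'E'
from h import *
import pickle,sys
np.set_printoptions(suppress=True,precision=1)
def foot(tag,r,hz,rows=(200,300),u=281):
    o,p,d=pickle.load(open(f'pics/{tag}.pkl','rb'))
    x=o['tool_rot'][:,0]
    for off in (-4,-2,0,2,4):
        P=o['tcp_pos']+(r+off)*x; P[2]=o['tcp_pos'][2]-hz
        print(off,proj('wrist',P,o))
    print(p[rows[0]:rows[1],u-1:u+2].mean((1,2)).astype(int))
if __name__=='__main__': foot('tall3',22,25.9,(210,240))
E
python3 foot.py
```

```text
-4 [[279.1 221.1]]
-2 [[279.1 218.1]]
0 [[279. 215.]]
2 [[279.  211.8]]
4 [[279.  208.7]]
[185 184 184 184 185 184 184 184 184 182 169 132  81  38  34  58  80  91
  92  92  92  90  86  84  85  83  81  78  78  82]
```

Call:
move_arm:
  rows:
    - [-0.008,0.02,0,0,0,0.01]
    - [-0.023,0.06,0,0,0,0.04]
    - [-0.038,0.1,0,0,0,0.07]
    - [-0.0555,0.145,0,0,0,0.1]
    - [-0.073,0.19,0,0,0,0.13]
    - [-0.09,0.235,0,0,0,0.16]
    - [-0.106,0.276,0,0,0,0.19]
    - [-0.116,0.304,0,0,0,0.21]
    - [-0.121,0.317,0,0,0,0.21]
    - [-0.123,0.321,0,0,0,0.21]

```text
clock: 5.5
tcp_pos: [482.1, -269.2, 163.7]
tool_rot: [[0.911, 0.413, -0.002], [0.413, -0.911, 0.002], [-0.001, -0.003, -1.0]]
ft_force: [-0.3, -0.7, -1.5]
grip_width: 42.6
```

Call:
move_arm:
  rows:
    - [0,0,0.02,0,0,0]
    - [0,0,0.045,0,0,0]
    - [0,0,0.07,0,0,0]
    - [0,0,0.085,0,0,0]
    - [0,0,0.092,0,0,0]
    - [0,0,0.092,0,0,0]
    - [0,0,0.092,0,0,0]

```text
clock: 6.2
tcp_pos: [483.1, -268.2, 73.9]
tool_rot: [[0.91, 0.415, 0.001], [0.415, -0.91, -0.0], [0.0, 0.001, -1.0]]
ft_force: [-0.0, -0.6, -0.4]
grip_width: 42.7
```

```bash
python3 snap.py tall4 wrist side; python3 - <<'E'
import cv2
p=cv2.imread('pics/tall4side.png')
cv2.imwrite('pics/tall4sz.png',cv2.resize(p[210:390,240:420],None,fx=3.3,fy=3.3,interpolation=2))
E
```

```text
6.25 [ 483.3  -268.59   74.22] [[ 0.91  0.42  0.  ]
 [ 0.42 -0.91 -0.  ]
 [ 0.    0.   -1.  ]] [-36.28  21.53 102.16   0.01  56.21  29.19] 42.750446677070556 [ 0.71 -1.26 -0.42]
```

View pics/tall4.png

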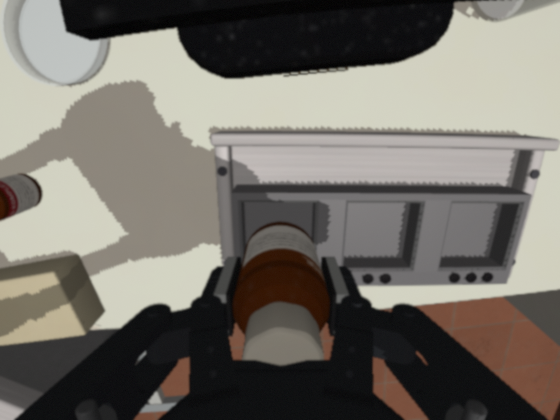

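View pics/tall4sz.png

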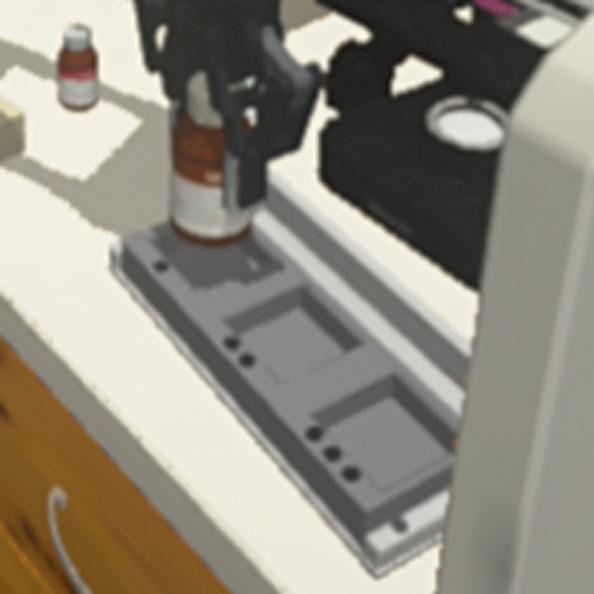

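```bash
python3 - <<'E'
import cv2
p=cv2.imread('pics/tall4.png')
cv2.imwrite('pics/tall4z.png',cv2.resize(p[175:300,205:345],None,fx=5,fy=5,interpolation=2))
E
```

```text
(no output)
```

View pics/tall4z.png

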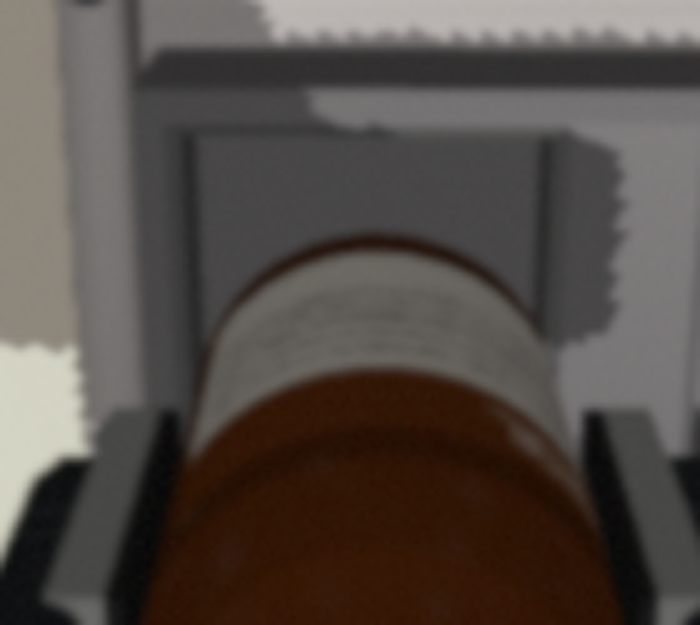

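```bash
python3 - <<'E'
from h import *
import pickle
np.set_printoptions(suppress=True,precision=1)
o,p,d=pickle.load(open('pics/tall4.pkl','rb'))
g=lambda L,z:(plane('wrist',np.array(L)/5+[205,175]-0.4,z,o)-o['tcp_pos'])@o['tool_rot']
print('rim back',g([(300,130),(500,130)],30)); print('rim L/R at 250',g([(180,250),(552,250)],30))
print('floor L/R',g([(192,230),(540,230)],12))
print('foot apex',g([(380,233),(380,240)],48.3), 'foot sides',g([(195,420),(575,440)],48.3))
print('back edge tray',g([(300,88)],30))
# other pockets' front rim
h=lambda L,z:(plane('wrist',L,z,o)-o['tcp_pos'])@o['tool_rot']
print('p2,p3 backs, fronts',h([(375,202),(475,202)],30),h([(380,283),(460,283)],30))
print(dep('wrist',[(285,185),(260,196),(375,240),(380,192)],d,o))
E
```

```text
rim back [[25.7 -9.6 43.9]
 [25.7 16.8 43.9]]
rim L/R at 250 [[  8.7 -26.3  43.9]
 [  8.6  24.3  43.9]]
floor L/R [[  4.8 -27.   61.9]
 [  4.7  24.7  61.9]]
foot apex [[18.1  1.  25.6]
 [17.1  1.  25.6]] foot sides [[ -7.5 -22.7  25.6]
 [-10.4  26.   25.6]]
back edge tray [[31.4 -9.5 43.9]]
p2,p3 backs, fronts [[ 24.7  63.9  43.9]
 [ 24.8 133.3  44. ]] [[-37.8  74.3  43.9]
 [-38.8 135.8  44. ]]
[[ 513.2 -259.     9.1]
 [ 503.7 -244.8   28.7]
 [ 503.2 -339.6   11.5]
 [ 539.3 -316.5   27.8]]
```

```bash
python3 - <<'E'
import cv2
p=cv2.imread('pics/tall4side.png')
a=cv2.resize(p[250:300,265:345],None,fx=9,fy=9,interpolation=2)
q=cv2.imread('pics/side0.png')
cv2.imwrite('pics/t4a.png',a)
cv2.imwrite('pics/t4b.png',cv2.resize(q[260:310,265:345],None,fx=9,fy=9,interpolation=2))
E
```

```text
(no output)
```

View pics/t4a.png

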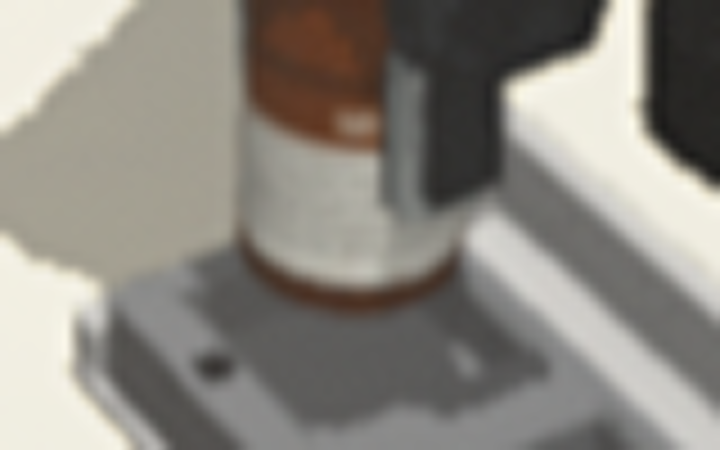

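View pics/t4b.png

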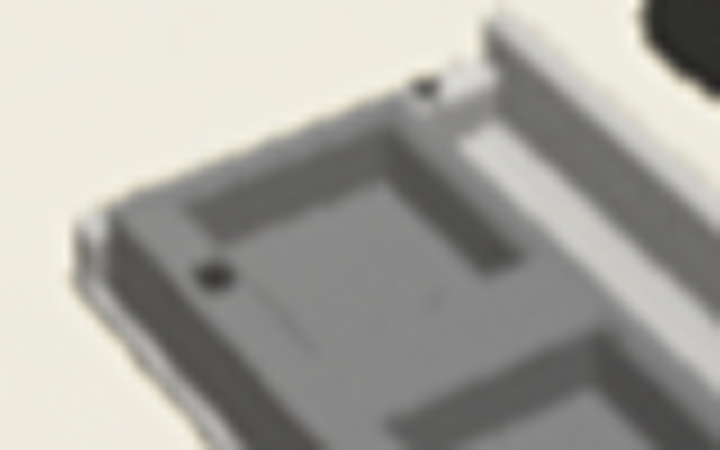

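```bash
python3 - <<'E'
from h import *
import pickle
np.set_printoptions(suppress=True,precision=1)
o,p,d=pickle.load(open('pics/tall4.pkl','rb'))
R=o['tool_rot'];t=o['tcp_pos']
b=plane('side',np.array([(190,210),(390,125),(523,257)])/9+[265,260]-.45,30)
print('rim',b,(b[0]+b[2])/2,((b[0]+b[2])/2-t)@R)
print(((b-t)@R))
C,r=rays('side',np.array([(240,250),(460,258),(350,312)])/9+[265,250]-.45)
z=48.3
P=C+((z-C[2])/r[:,2])[:,None]*r
# axis: bisect left/right rays horizontally; near point of foot
u=r[:,:2]/np.linalg.norm(r[:,:2],axis=1)[:,None]
m=u[0]+u[1];m/=np.linalg.norm(m)
half=np.arccos(u[0]@u[1])/2
print('dist by width',22/np.sin(half)); ax=C[:2]+m*22/np.sin(half)
n=P[2,:2]; ax2=n+22*m
for a in (ax,ax2): print(a,(np.r_[a,z]-t)@R)
E
```

```text
rim [[ 449.5 -258.2   30. ]
 [ 493.9 -236.8   30. ]
 [ 512.7 -280.1   30. ]] [ 481.1 -269.1   30. ] [-2.2  0.  43.9]
[[-26.4 -23.1  43.9]
 [ 22.9 -24.   43.9]
 [ 22.   23.1  43.9]]
dist by width 553.8214708501357
[ 481.9 -257.2] [  3.5 -10.4  25.6]
[ 480.8 -265.2] [-0.9 -3.7 25.6]
```

```bash
python3 - <<'E'
from h import *
import pickle
np.set_printoptions(suppress=True,precision=1)
o,p,d=pickle.load(open('pics/tall1.pkl','rb'))
R=o['tool_rot'];t=o['tcp_pos']
ax=np.array([423.7,69.6,0])
print((ax-t)@R, (plane('wrist',[(265.5,145),(265.5,146),(265.5,147)],0,o)-t)@R, (plane('wrist',[(265.5,145)],3,o)-t)@R)
print(p[138:156,264:268].mean((1)).astype(int)[:,:3])
print(ext('side'),)
o,p,d=pickle.load(open('pics/tall3.pkl','rb'))
# depth of cap and label in tool frame for held bottle
R=o['tool_rot'];t=o['tcp_pos']
for uv in [(280,232),(280,240),(280,250),(280,275),(281,300),(281,320),(281,345)]: print(uv,(dep('wrist',[uv],d,o)-t)@R)
E
```

```text
[ 26.1 -14.7 231.4] [[ 42.  -18.1 231.3]
 [ 40.8 -18.1 231.3]
 [ 39.6 -18.1 231.3]] [[ 42.4 -17.9 228.3]]
[[143 141 129]
 [126 122 112]
 [117 112 103]
 [110 105  96]
 [ 98  92  84]
 [ 84  78  71]
 [ 73  66  61]
 [ 62  52  46]
 [ 51  35  27]
 [ 47  23  10]
 [ 48  19   4]
 [ 48  19   4]
 [ 47  18   2]
 [ 45  17   2]
 [ 45  18   3]
 [ 43  17   3]
 [ 45  20   7]
 [ 49  32  24]]
(array([[ 1. , -0.1,  0.1],
       [-0.1, -0.5,  0.9],
       [-0. , -0.9, -0.5]]), array([ 382.1, -802. ,  493.9]))
(280, 232) [[19.   0.6  6.4]]
(280, 240) [[19.2  0.7 -4.6]]
(280, 250) [[ 19.4   0.7 -16.5]]
(280, 275) [[ 17.3   0.7 -35.3]]
(281, 300) [[  9.3   1.2 -41.5]]
(281, 320) [[ 12.5   1.1 -57.5]]
(281, 345) [[  5.4   1.1 -61.9]]
```

```bash
python3 - <<'E'
from h import *
import pickle
np.set_printoptions(suppress=True,precision=1)
o,p,d=pickle.load(open('pics/tall1.pkl','rb'))
R=o['tool_rot'];t=o['tcp_pos']
for v in range(140,190,3): print(v,(dep('wrist',[(265,v)],d,o)-t)@R,dep('wrist',[(265,v)],d,o)[0,2],p[v,265])
for tag,u in (('tall3',280),('tall4',280)):
    o,p,d=pickle.load(open(f'pics/{tag}.pkl','rb'))
    R=o['tool_rot'];t=o['tcp_pos']
    for v in range(212,236,2): print(v,(dep('wrist',[(u,v)],d,o)-t)@R,p[v,u])
E
```

```text
140 [[ 48.2 -18.6 231.8]] -0.44326827403193647 [117 111 103]
143 [[ 46.5 -17.6 211.7]] 19.677798712664185 [84 78 71]
146 [[ 46.7 -15.9 177.2]] 54.17957010256646 [51 35 26]
149 [[ 44.5 -15.5 169.2]] 62.12660331591081 [49 20  3]
152 [[ 41.9 -15.3 165. ]] 66.35766286369619 [44 18  4]
155 [[ 38.9 -15.3 164.2]] 67.19147003868108 [50 34 26]
158 [[ 39.1 -14.2 142.5]] 88.88220331633693 [91 87 79]
161 [[ 36.2 -14.2 142. ]] 89.36368535457092 [106 102  93]
164 [[ 33.1 -14.3 143.1]] 88.2611996502497 [105 100  92]
167 [[ 30.3 -14.3 142.2]] 89.13480952571803 [102  98  89]
170 [[ 27.3 -14.4 142.5]] 88.8994070958073 [101  97  88]
173 [[ 24.5 -14.4 141.6]] 89.77220114232074 [101  97  88]
176 [[ 21.6 -14.4 141.3]] 90.04384535255372 [100  95  86]
179 [[ 18.4 -14.5 142.1]] 89.30779177374222 [100  96  87]
182 [[ 15.1 -14.6 143.3]] 88.0625804024038 [100  96  88]
185 [[ 12.3 -14.6 142.2]] 89.14758292781278 [96 92 83]
188 [[-13.8 -19.7 232.7]] -1.380922925139373 [154 153 141]
212 [[-25.3   0.2 169.1]] [190 190 176]
214 [[-28.5   0.1 171.4]] [190 189 175]
216 [[-30.4   0.1 169.9]] [190 189 174]
218 [[-32.8   0.1 170.1]] [190 189 175]
220 [[-35.    0.1 169.3]] [174 172 158]
222 [[18.6  0.6 22.7]] [83 78 68]
224 [[19.   0.6 18.5]] [44 34 26]
226 [[19.   0.6 15.4]] [86 81 76]
228 [[18.8  0.6 12.7]] [96 92 89]
230 [[19.2  0.6  8.8]] [96 93 89]
232 [[19.   0.6  6.4]] [89 86 82]
234 [[19.2  0.6  3.1]] [89 85 81]
212 [[11.8  0.5 61.1]] [72 71 71]
214 [[ 9.5  0.5 63.2]] [72 70 70]
216 [[ 8.2  0.5 62.6]] [72 71 71]
218 [[ 6.9  0.5 61.7]] [72 71 72]
220 [[ 5.1  0.5 62.2]] [68 64 65]
222 [[18.7  0.6 22.6]] [44 31 25]
224 [[18.9  0.6 18.7]] [48 36 28]
226 [[19.1  0.6 15.1]] [96 91 85]
228 [[19.   0.6 12.3]] [107 104  98]
230 [[19.5  0.6  8.2]] [107 104  99]
232 [[19.   0.6  6.4]] [100  97  92]
234 [[19.4  0.6  2.7]] [99 95 90]
```

Call:
move_arm:
  rows:
    - [0.0032,-0.0015,0.005,0,0,0]
    - [0.0032,-0.0015,0.01,0,0,0]
    - [0.0032,-0.0015,0.01,0,0,0]

```text
clock: 6.6
tcp_pos: [484.5, -265.6, 62.6]
tool_rot: [[0.91, 0.415, -0.001], [0.415, -0.91, 0.001], [-0.001, -0.001, -1.0]]
ft_force: [-0.3, -0.6, -0.8]
grip_width: 42.6
```

```bash
python3 snap.py tall5; python3 - <<'E'
from h import *
import pickle
p=cv2.imread('pics/tall5.png')
cv2.imwrite('pics/tall5z.png',cv2.resize(p[175:300,205:345],None,fx=5,fy=5,interpolation=2))
np.set_printoptions(suppress=True,precision=1)
o,p,d=pickle.load(open(f'pics/tall5.pkl','rb'))
R=o['tool_rot'];t=o['tcp_pos']
for v in range(180,236,3): print(v,((dep('wrist',[(280,v)],d,o)-t)@R)[0],((plane('wrist',[(280,v)],30,o)-t)@R)[0],p[v,280])
E
```

```text
6.6 [ 484.51 -265.57   62.63] [[ 0.91  0.41 -0.  ]
 [ 0.41 -0.91  0.  ]
 [-0.   -0.   -1.  ]] [-35.94  22.34 102.86  -0.    54.88  29.56] 42.616241530052726 [-0.32 -0.58 -0.85]
180 [36.6  0.5 56.9] [42.1  0.6 32.6] [191 184 181]
183 [34.6  0.5 56.6] [40.3  0.6 32.6] [186 181 178]
186 [32.3  0.5 57.4] [38.4  0.6 32.6] [185 180 177]
189 [30.1  0.5 57.3] [36.5  0.6 32.6] [139 135 133]
192 [28.6  0.5 54.9] [34.6  0.6 32.6] [62 60 60]
195 [28.6  0.5 47. ] [32.7  0.6 32.6] [50 49 48]
198 [28.6  0.6 40.1] [30.8  0.6 32.6] [50 49 50]
201 [28.8  0.6 32.7] [28.8  0.6 32.6] [93 91 92]
204 [26.6  0.6 33.3] [26.9  0.6 32.6] [118 116 117]
207 [24.8  0.6 32.9] [24.9  0.6 32.6] [94 92 92]
210 [22.1  0.6 35.1] [22.9  0.6 32.6] [61 60 60]
213 [14.3  0.5 51.5] [20.9  0.6 32.6] [73 72 72]
216 [12.   0.5 51.9] [18.9  0.6 32.6] [72 71 71]
219 [10.1  0.5 51. ] [16.9  0.6 32.6] [73 71 71]
222 [19.   0.6 21.8] [14.9  0.6 32.6] [44 32 26]
225 [18.7  0.6 17.6] [12.8  0.6 32.6] [73 65 59]
228 [19.2  0.6 11.8] [10.7  0.6 32.6] [107 104  98]
231 [19.3  0.6  7.2] [ 8.7  0.6 32.6] [105 102  97]
234 [19.2  0.6  3.3] [ 6.6  0.6 32.6] [100  97  92]
```

View pics/tall5z.png

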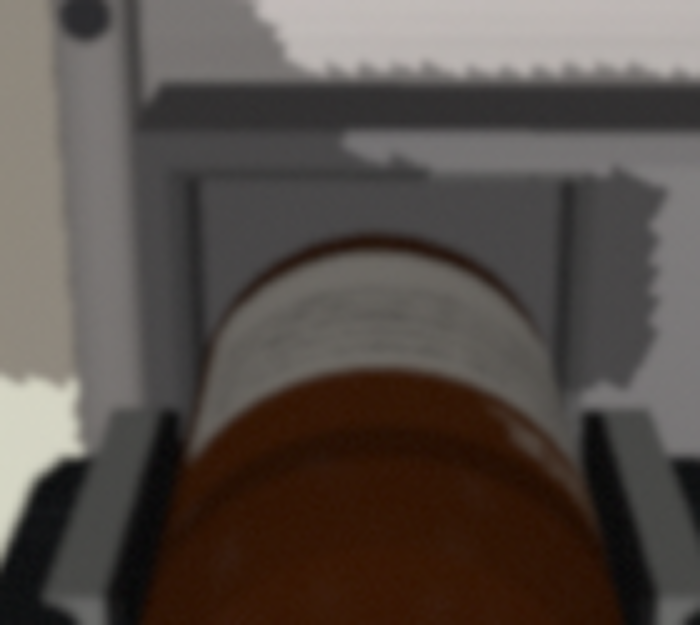

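Call:
move_arm:
  rows:
    - [0.001,0,0.0,0,0,0]
    - [0.001,0,0.0,0,0,0]
    - [0.001,0,0.005,0,0,0]
    - [0.001,0,0.01,0,0,0]
    - [0.001,0,0.015,0,0,0]
    - [0.001,0,0.02,0,0,0]
    - [0.001,0,0.02,0,0,0]

```text
clock: 7.35
tcp_pos: [485.2, -265.2, 42.3]
tool_rot: [[0.91, 0.415, -0.002], [0.415, -0.91, 0.001], [-0.001, -0.002, -1.0]]
ft_force: [-0.4, -0.7, -0.0]
grip_width: 43.1
```

```bash
python3 snap.py tall6; python3 - <<'E'
from h import *
p=cv2.imread('pics/tall6.png')
cv2.imwrite('pics/tall6z.png',cv2.resize(p[175:300,205:345],None,fx=5,fy=5,interpolation=2))
E
```

```text
7.35 [ 485.25 -265.21   42.29] [[ 0.91  0.41 -0.  ]
 [ 0.41 -0.91  0.  ]
 [-0.   -0.   -1.  ]] [-35.86  23.79 104.08  -0.01  52.24  29.65] 43.050433419244506 [-0.36 -0.68 -0.01]
```

View pics/tall6z.png

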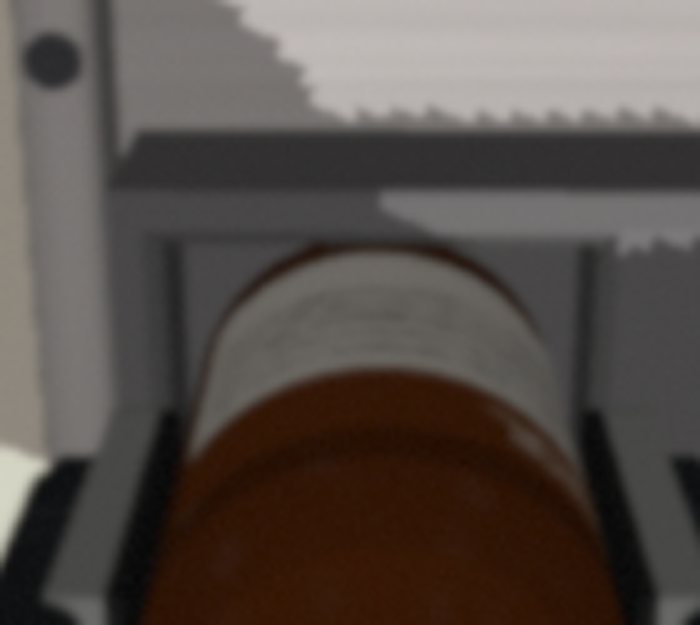

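Call:
move_arm:
  rows:
    - [0,0,0.002,0,0,0]
    - [0,0,0.004,0,0,0]
    - [0,0,0.004,0,0,0]

```text
clock: 7.7
tcp_pos: [485.8, -265.6, 39.1]
tool_rot: [[0.91, 0.415, -0.0], [0.415, -0.91, 0.0], [-0.0, -0.0, -1.0]]
ft_force: [-0.2, 0.9, -0.2]
grip_width: 43.1
```

Call:
move_arm:
  rows:
    - [0,0,0.001,0,0,0]
    - [0,0,0.001,0,0,0]

```text
clock: 7.9
tcp_pos: [486.0, -265.7, 38.3]
tool_rot: [[0.91, 0.415, 0.0], [0.415, -0.91, -0.0], [0.0, 0.0, -1.0]]
ft_force: [0.0, 1.1, -0.6]
grip_width: 42.8
```

Call:
move_arm:
  rows:
    - [0,0,0.001,0,0,0]
    - [0,0,0.001,0,0,0]

```text
clock: 8.1
tcp_pos: [486.0, -265.7, 38.2]
tool_rot: [[0.91, 0.415, 0.0], [0.415, -0.91, -0.0], [0.0, 0.001, -1.0]]
ft_force: [-1.7, 0.9, 4.6]
grip_width: 43.0
```

Call:
move_arm:
  rows:
    - [0,0,0,0,0,0]
    - [0,0,0,0,0,0]
    - [0,0,0,0,0,0]
    - [0,0,0,0,0,0]
  jaw: -0.5

```text
clock: 8.5
tcp_pos: [485.8, -265.6, 37.2]
tool_rot: [[0.91, 0.415, -0.0], [0.415, -0.91, 0.0], [-0.0, -0.0, -1.0]]
ft_force: [-0.3, 0.7, -0.0]
grip_width: 64.1
```

Call:
move_arm:
  rows:
    - [0,0,-0.01,0,0,0]
    - [0,0,-0.04,0,0,0]
    - [0,0,-0.08,0,0,0]
    - [0,0,-0.12,0,0,0]
    - [0,0,-0.16,0,0,0]
    - [0,0,-0.18,0,0,0]

```text
clock: 9.1
tcp_pos: [487.2, -266.5, 222.1]
tool_rot: [[0.91, 0.415, 0.006], [0.415, -0.91, -0.004], [0.003, 0.006, -1.0]]
ft_force: [0.4, 0.2, 0.0]
grip_width: 64.0
```

```bash
python3 snap.py tall7 wrist side;  python3 - <<'E'
from h import *
p=cv2.imread('pics/tall7side.png')
cv2.imwrite('pics/tall7sz.png',cv2.resize(p[210:390,240:420],None,fx=3.3,fy=3.3,interpolation=2))
E
```

```text
9.15 [ 488.27 -267.24  224.28] [[ 0.91  0.41  0.01]
 [ 0.41 -0.91 -0.01]
 [ 0.01  0.01 -1.  ]] [-35.85  14.11  89.64  -0.    75.61  29.64] 64.30626653441732 [ 1.33 -0.44  2.35]
```

View pics/tall7.png

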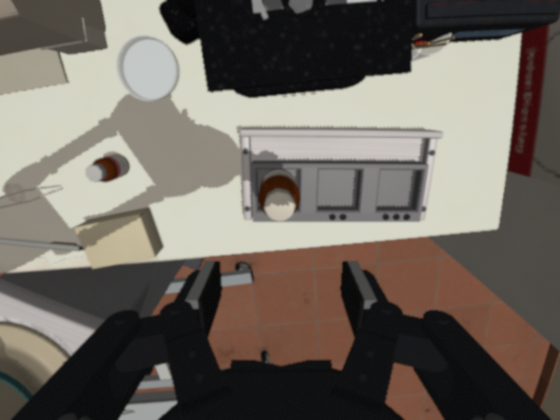

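View pics/tall7sz.png

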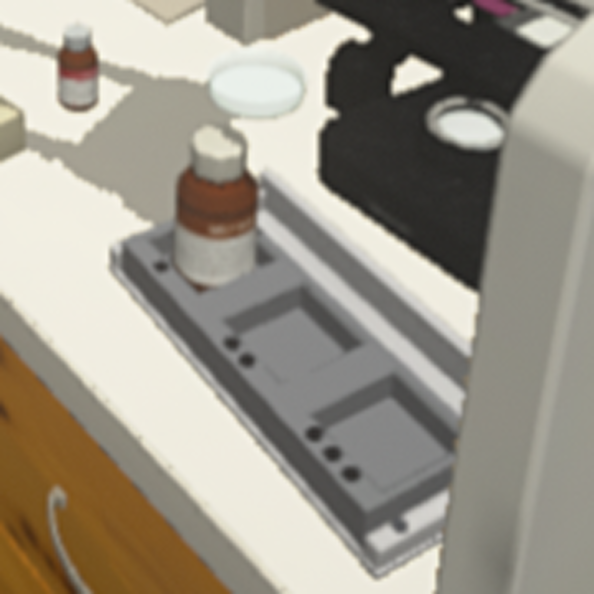

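Call:
move_arm:
  rows:
    - [0.007,-0.045,0,0,0,0.08]
    - [0.014,-0.093,0,0,0,0.16]
    - [0.021,-0.14,0,0,0,0.25]
    - [0.028,-0.188,0,0,0,0.35]
    - [0.035,-0.236,0,0,0,0.45]
    - [0.042,-0.284,0,0,0,0.55]
    - [0.049,-0.332,0,0,0,0.65]
    - [0.056,-0.38,0,0,0,0.75]
    - [0.063,-0.428,0,0,0,0.817]
    - [0.07,-0.475,0,0,0,0.817]

```text
clock: 10.2
tcp_pos: [350.9, 197.1, 216.5]
tool_rot: [[1.0, -0.001, -0.001], [-0.001, -1.0, -0.001], [-0.001, 0.001, -1.0]]
ft_force: [1.1, 0.0, 0.2]
grip_width: 64.5
```

Call:
move_arm:
  rows:
    - [-0.013,-0.04,0,0,0,0]
    - [-0.026,-0.073,0,0,0,0]
    - [-0.026,-0.073,0,0,0,0]
    - [-0.026,-0.073,0,0,0,0]
  jaw: -1

```text
clock: 10.6
tcp_pos: [325.7, 268.7, 216.3]
tool_rot: [[1.0, 0.002, -0.002], [0.002, -1.0, -0.002], [-0.002, 0.002, -1.0]]
ft_force: [1.2, 0.2, -0.2]
grip_width: 85.4
```

```bash
python3 snap.py mid1
```

```text
10.6 [325.67 268.66 216.35] [[ 1.  0. -0.]
 [ 0. -1. -0.]
 [-0.  0. -1.]] [ 30.1    3.1  104.47  -0.04  72.55 119.97] 85.35012443663312 [ 1.17  0.19 -0.15]
```

View pics/mid1.png

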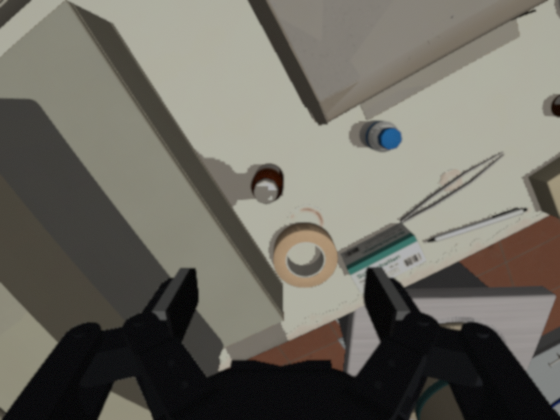

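```bash
python3 - <<'E'
from h import *
import pickle
np.set_printoptions(suppress=True,precision=1)
o,p,d=pickle.load(open('pics/mid1.pkl','rb'))
for v in range(168,206,3): print(v,dep('wrist',[(266,v)],d,o),p[v,266])
for uv in [(255,187),(258,187),(275,187),(278,187),(281,187)]: print(uv,dep('wrist',[uv],d,o))
print('printer',dep('wrist',[(110,60),(150,130),(190,190),(220,240),(200,170),(215,200),(235,230),(180,180),(160,180)],d,o))
print('white',dep('wrist',[(390,138)],d,o),'tape',dep('wrist',[(305,232)],d,o),'equip',dep('wrist',[(324,118)],d,o))
E
```

```text
168 [[348.8 283.2  39.3]] [55 42 35]
171 [[347.6 282.7  50. ]] [37 11  2]
174 [[345.4 282.5  55.2]] [44 17  3]
177 [[342.1 282.6  54.5]] [48 25 17]
180 [[341.8 282.   67.6]] [102  98  90]
183 [[340.3 281.7  74.3]] [172 171 168]
186 [[337.6 281.7  75.6]] [144 142 136]
189 [[334.  281.8  73.4]] [120 116 107]
192 [[331.1 281.8  74.4]] [118 113 105]
195 [[327.9 281.9  74.1]] [118 114 105]
198 [[324.9 281.9  74.5]] [119 114 106]
201 [[321.3 282.   72.9]] [117 112 104]
204 [[295.  285.8  -0.3]] [148 147 136]
(255, 187) [[335.9 292.8  73. ]]
(258, 187) [[336.3 289.7  74.5]]
(275, 187) [[335.4 272.9  71. ]]
(278, 187) [[331.8 270.   56.6]]
(281, 187) [[330.4 266.8  51.2]]
printer [[455.3 424.5  67.3]
 [392.2 389.8  77.4]
 [334.  357.2  77.4]
 [280.  330.7  77.7]
 [344.5 359.2  27.8]
 [312.2 341.8  39.4]
 [275.6 320.7  39.9]
 [344.2 366.1  77.6]
 [344.1 386.5  76.7]]
white [[384.1 160.1  66.5]] tape [[268.4 237.3  28.7]] equip [[403.5 234.7 128. ]]
```

Call:
move_arm:
  rows:
    - [0.006,-0.013,0.03,0,0,0]
    - [0.006,-0.013,0.075,0,0,0]
    - [0.006,-0.013,0.115,0,0,0]
    - [0.006,-0.013,0.15,0,0,0]
    - [0.006,-0.013,0.175,0,0,0]
    - [0.006,-0.013,0.193,0,0,0]
    - [0.006,-0.013,0.193,0,0,0]
    - [0.006,-0.013,0.193,0,0,0]
  jaw: -0.5

```text
clock: 11.45
tcp_pos: [333.2, 280.7, 24.3]
tool_rot: [[1.0, -0.002, -0.0], [-0.002, -1.0, -0.001], [-0.0, 0.001, -1.0]]
ft_force: [-0.5, -0.6, -1.5]
grip_width: 63.9
```

```bash
python3 snap.py mid2
```

```text
11.45 [333.2  280.7   24.33] [[ 1. -0. -0.]
 [-0. -1. -0.]
 [-0.  0. -1.]] [ 30.96  17.31 119.69  -0.02  43.04 121.1 ] 63.909731212011685 [-0.53 -0.62 -1.52]
```

View pics/mid2.png

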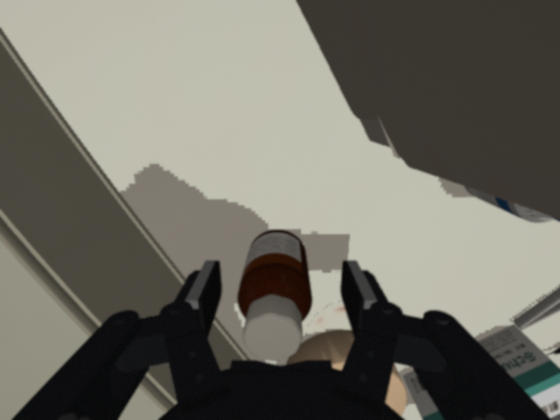

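Call:
move_arm:
  rows:
    - [0,-0.001,0,0,0,0]
    - [0,-0.001,0,0,0,0]
    - [0,-0.001,0,0,0,0]
    - [0,-0.001,0,0,0,0]
    - [0,-0.001,0,0,0,0]
  jaw: 1

```text
clock: 12.0
tcp_pos: [333.5, 283.2, 25.3]
tool_rot: [[1.0, 0.0, 0.002], [0.0, -1.0, 0.001], [0.002, -0.001, -1.0]]
ft_force: [-0.5, -1.0, 7.0]
grip_width: 34.8
```

Call:
move_arm:
  rows:
    - [0,0,-0.01,0,0,0]
    - [0,0,-0.03,0,0,0]
    - [0,0,-0.06,0,0,0]
    - [0,0,-0.09,0,0,0]
    - [0,0,-0.12,0,0,0]
    - [0,0,-0.145,0,0,0]
    - [0,0,-0.145,0,0,0]
    - [0,0,-0.145,0,0,0]

```text
clock: 12.8
tcp_pos: [332.4, 282.6, 169.7]
tool_rot: [[1.0, -0.0, 0.001], [-0.0, -1.0, 0.0], [0.001, -0.0, -1.0]]
ft_force: [-0.0, 0.8, -0.4]
grip_width: 34.6
```

```bash
python3 snap.py mid3
```

```text
12.8 [332.38 282.61 169.65] [[ 1. -0.  0.]
 [-0. -1.  0.]
 [ 0. -0. -1.]] [ 31.22   6.51 107.78  -0.    65.66 121.23] 34.646149241024105 [-0.03  0.84 -0.41]
```

View pics/mid3.png

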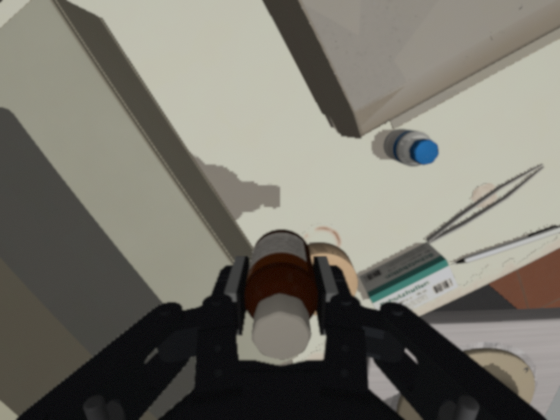

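Call:
move_arm:
  rows:
    - [0.005,0.017,0,0,0,-0.02]
    - [0.014,0.048,0,0,0,-0.08]
    - [0.026,0.086,0,0,0,-0.16]
    - [0.038,0.128,0,0,0,-0.26]
    - [0.051,0.171,0,0,0,-0.36]
    - [0.064,0.215,0,0,0,-0.46]
    - [0.077,0.258,0,0,0,-0.56]
    - [0.09,0.302,0,0,0,-0.66]
    - [0.103,0.345,0,0,0,-0.75]
    - [0.116,0.388,0,0,0,-0.817]

```text
clock: 13.85
tcp_pos: [447.6, -106.8, 167.7]
tool_rot: [[0.91, 0.416, -0.003], [0.416, -0.91, 0.002], [-0.002, -0.003, -1.0]]
ft_force: [1.3, -0.3, -0.4]
grip_width: 34.4
```

```bash
python3 - <<'E'
from h import *
o=get_obs();R=o['tool_rot'];t=o['tcp_pos'];print(t,R,(np.array([515.7,-331.3,80])-t)@R)
E
```

```text
[ 447.56058585 -106.80581277  167.65567653] [[ 0.90956152  0.41555715 -0.00317807]
 [ 0.41556319 -0.90956301  0.0015356 ]
 [-0.00225252 -0.00271742 -0.99999377]] [-31.11708599 232.74562662  87.09384443]
```

Call:
move_arm:
  rows:
    - [-0.006,0.045,0,0,0,0]
    - [-0.012,0.09,0,0,0,0]
    - [-0.018,0.135,0,0,0,0]
    - [-0.024,0.18,0,0,0,0]
    - [-0.0285,0.214,0,0,0,0]
    - [-0.0305,0.23,0,0,0,0]
    - [-0.031,0.233,0.01,0,0,0]
    - [-0.031,0.233,0.04,0,0,0]
    - [-0.031,0.233,0.07,0,0,0]
    - [-0.031,0.233,0.092,0,0,0]

```text
clock: 14.85
tcp_pos: [514.8, -326.7, 74.3]
tool_rot: [[0.91, 0.416, -0.004], [0.416, -0.91, 0.004], [-0.002, -0.006, -1.0]]
ft_force: [0.4, 0.4, -0.2]
grip_width: 34.5
```

Call:
move_arm:
  rows:
    - [0,0,0,0,0,0]
    - [0,0,0,0,0,0]

```text
clock: 15.05
tcp_pos: [516.3, -328.4, 76.8]
tool_rot: [[0.91, 0.416, -0.002], [0.416, -0.91, 0.002], [-0.001, -0.002, -1.0]]
ft_force: [-1.0, -0.5, 1.3]
grip_width: 34.7
```

```bash
python3 snap.py mid4; python3 - <<'E'
from h import *
import pickle
np.set_printoptions(suppress=True,precision=1)
p=cv2.imread('pics/mid4.png')
cv2.imwrite('pics/mid4z.png',cv2.resize(p[150:300,170:370],None,fx=4,fy=4,interpolation=2))
o,p,d=pickle.load(open(f'pics/mid4.pkl','rb'))
R=o['tool_rot'];t=o['tcp_pos']
for v in range(180,250,3): print(v,((dep('wrist',[(280,v)],d,o)-t)@R)[0],((plane('wrist',[(280,v)],30,o)-t)@R)[0],p[v,280])
E
```

```text
15.05 [ 516.33 -328.4    76.84] [[ 0.91  0.42 -0.  ]
 [ 0.42 -0.91  0.  ]
 [-0.   -0.   -1.  ]] [-38.98  25.8   94.13   0.02  60.22  26.45] 34.72263585814966 [-0.98 -0.49  1.32]
180 [33.4  0.5 71.2] [38.9  0.6 46.8] [208 202 199]
183 [31.1  0.5 71.5] [36.9  0.6 46.8] [206 200 196]
186 [28.5  0.5 72.6] [34.9  0.6 46.8] [204 197 195]
189 [26.5  0.5 71.2] [32.8  0.6 46.8] [141 137 135]
192 [25.9  0.5 65. ] [30.8  0.5 46.8] [58 56 57]
195 [25.7  0.5 57.6] [28.7  0.5 46.8] [55 54 54]
198 [25.8  0.5 49.8] [26.6  0.5 46.8] [68 66 68]
201 [24.3  0.5 47.6] [24.5  0.5 46.8] [98 96 97]
204 [21.5  0.5 49.8] [22.4  0.5 46.8] [89 86 87]
207 [19.8  0.5 48.4] [20.3  0.5 46.8] [68 66 67]
210 [11.6  0.5 66.3] [18.1  0.5 46.8] [79 77 78]
213 [ 9.5  0.5 65.5] [16.   0.5 46.8] [80 79 80]
216 [ 7.6  0.5 64.3] [13.8  0.5 46.8] [80 78 78]
219 [ 4.8  0.5 65.3] [11.6  0.5 46.8] [81 78 79]
222 [ 2.3  0.5 65.4] [ 9.4  0.5 46.8] [80 79 79]
225 [ 0.3  0.5 64.3] [ 7.2  0.5 46.8] [80 78 79]
228 [-2.8  0.5 66. ] [ 5.   0.5 46.8] [73 70 70]
231 [14.3  0.6 19.2] [ 2.7  0.5 46.8] [50 38 32]
234 [14.8  0.6 13.4] [ 0.4  0.5 46.8] [115 112 106]
237 [14.4  0.6 10.1] [-1.8  0.5 46.8] [109 105 100]
240 [14.5  0.6  5.8] [-4.1  0.5 46.8] [106 102  98]
243 [14.7  0.6  1.5] [-6.5  0.5 46.8] [109 106 101]
246 [14.7  0.7 -2.3] [-8.8  0.5 46.8] [106 103  97]
249 [14.1  0.7 -4.5] [-11.2   0.5  46.8] [111 108 103]
```

View pics/mid4z.png

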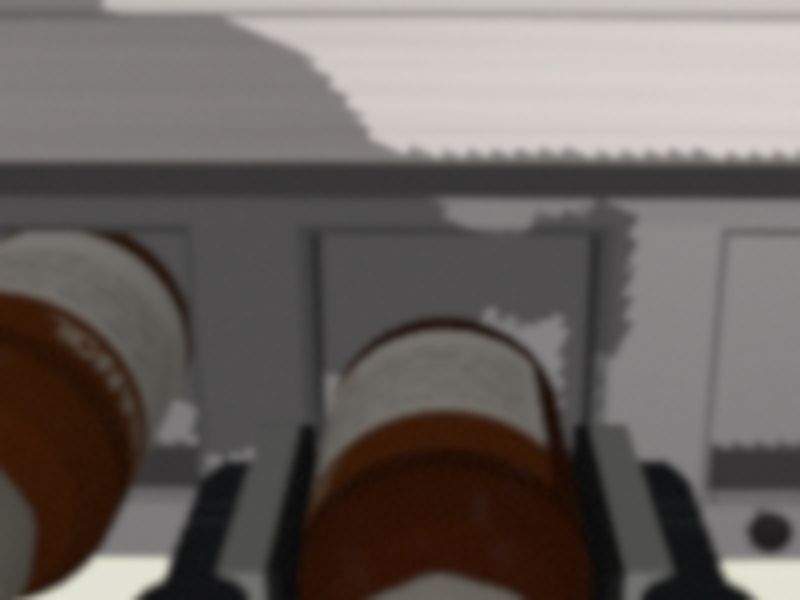

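Call:
move_arm:
  rows:
    - [-0.001,0.0015,0,0,0,0]
    - [-0.001,0.0015,0.01,0,0,0]
    - [-0.001,0.0015,0.02,0,0,0]
    - [-0.001,0.0015,0.028,0,0,0]
    - [-0.001,0.0015,0.034,0,0,0]
    - [-0.001,0.0015,0.036,0,0,0]
    - [-0.001,0.0015,0.036,0,0,0]

```text
clock: 15.8
tcp_pos: [516.5, -331.9, 40.7]
tool_rot: [[0.91, 0.415, -0.001], [0.415, -0.91, 0.001], [-0.0, -0.001, -1.0]]
ft_force: [0.0, 0.3, 0.4]
grip_width: 34.3
```

```bash
python3 snap.py mid5; python3 - <<'E'
from h import *
p=cv2.imread('pics/mid5.png')
cv2.imwrite('pics/mid5z.png',cv2.resize(p[150:300,170:370],None,fx=4,fy=4,interpolation=2))
E
```

```text
15.8 [ 516.45 -331.89   40.68] [[ 0.91  0.41 -0.  ]
 [ 0.41 -0.91  0.  ]
 [-0.   -0.   -1.  ]] [-39.22  28.09  96.21  -0.    55.76  26.29] 34.34952373654982 [0.02 0.31 0.38]
```

View pics/mid5z.png

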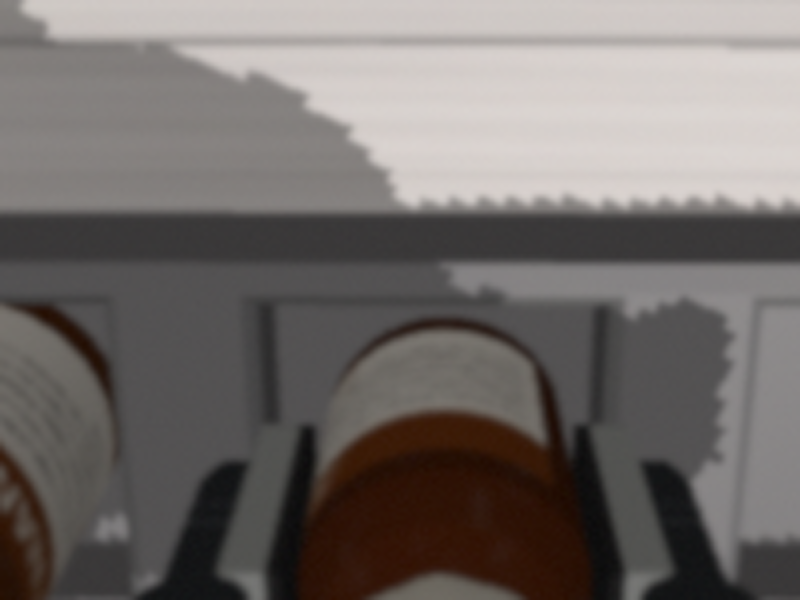

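Call:
move_arm:
  rows:
    - [0,0,0.002,0,0,0]
    - [0,0,0.003,0,0,0]
    - [0,0,0.003,0,0,0]

```text
clock: 16.15
tcp_pos: [516.7, -332.0, 38.4]
tool_rot: [[0.91, 0.415, 0.0], [0.415, -0.91, -0.0], [0.0, 0.0, -1.0]]
ft_force: [-1.0, 0.2, -0.4]
grip_width: 34.5
```

Call:
move_arm:
  rows:
    - [0,0,0.001,0,0,0]
    - [0,0,0.001,0,0,0]

```text
clock: 16.35
tcp_pos: [516.9, -332.2, 37.6]
tool_rot: [[0.91, 0.415, 0.0], [0.415, -0.91, -0.0], [0.0, 0.001, -1.0]]
ft_force: [-0.5, 0.2, 1.0]
grip_width: 34.5
```

Call:
move_arm:
  rows:
    - [0,0,0.001,0,0,0]
    - [0,0,0.001,0,0,0]

```text
clock: 16.55
tcp_pos: [516.9, -332.1, 37.5]
tool_rot: [[0.91, 0.415, 0.001], [0.415, -0.91, -0.001], [0.0, 0.001, -1.0]]
ft_force: [-0.5, 1.2, 6.0]
grip_width: 34.7
```

Call:
move_arm:
  rows:
    - [0,0,0,0,0,0]
    - [0,0,0,0,0,0]
    - [0,0,0,0,0,0]
    - [0,0,0,0,0,0]
  jaw: -0.2

```text
clock: 16.95
tcp_pos: [516.6, -332.0, 36.1]
tool_rot: [[0.91, 0.415, -0.0], [0.415, -0.91, 0.0], [-0.0, -0.0, -1.0]]
ft_force: [0.3, -0.1, 0.6]
grip_width: 51.4
```

Call:
move_arm:
  rows:
    - [0,0,-0.01,0,0,0]
    - [0,0,-0.04,0,0,0]
    - [0,0,-0.08,0,0,0]
    - [0,0,-0.12,0,0,0]
    - [0,0,-0.16,0,0,0]
    - [0,0,-0.18,0,0,0]

```text
clock: 17.55
tcp_pos: [517.9, -332.9, 221.4]
tool_rot: [[0.91, 0.415, 0.005], [0.415, -0.91, -0.004], [0.003, 0.006, -1.0]]
ft_force: [0.1, -0.9, 0.4]
grip_width: 51.2
```

```bash
python3 snap.py mid7 wrist side;  python3 - <<'E'
from h import *
p=cv2.imread('pics/mid7side.png')
cv2.imwrite('pics/mid7sz.png',cv2.resize(p[210:390,240:420],None,fx=3.3,fy=3.3,interpolation=2))
E
```

```text
17.6 [ 518.9  -333.73  223.71] [[ 0.91  0.41  0.01]
 [ 0.41 -0.91 -0.01]
 [ 0.01  0.01 -1.  ]] [-39.2   19.31  82.16  -0.    77.88  26.29] 51.16727173897299 [ 0.77 -0.86  2.44]
```

View pics/mid7.png

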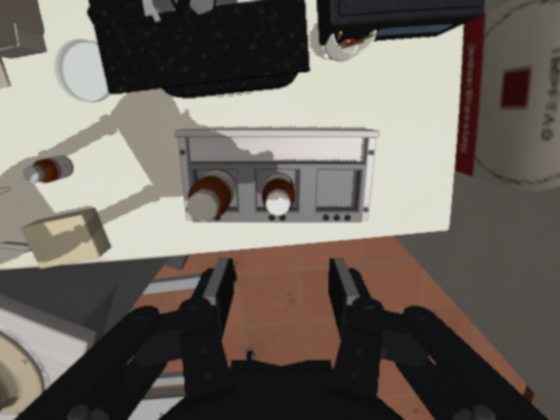

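View pics/mid7sz.png

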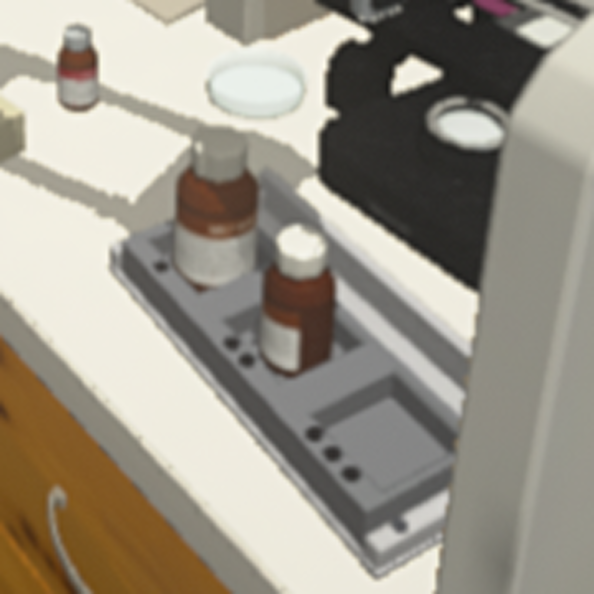

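Call:
move_arm:
  rows:
    - [0.003,-0.045,0,0,0,0]
    - [0.006,-0.093,0,0,0,0]
    - [0.01,-0.141,0,0,0,0]
    - [0.013,-0.189,0,0,0,0]
    - [0.016,-0.235,0,0,0,0]
    - [0.018,-0.265,0.01,0,0,0]
    - [0.018,-0.274,0.02,0,0,0]
    - [0.018,-0.274,0.02,0,0,0]
    - [0.018,-0.274,0.02,0,0,0]
  jaw: -0.5

```text
clock: 18.55
tcp_pos: [420.0, -76.1, 195.9]
tool_rot: [[0.91, 0.415, -0.0], [0.415, -0.91, -0.001], [-0.001, 0.001, -1.0]]
ft_force: [1.7, -0.2, 0.3]
grip_width: 64.0
```

```bash
python3 snap.py sh1; python3 - <<'E'
import cv2
p=cv2.imread('pics/sh1.png')
cv2.imwrite('pics/sh1z.png',cv2.resize(p[130:240,200:360],None,fx=5,fy=5,interpolation=2))
E
```

```text
18.55 [419.98 -76.09 195.93] [[ 0.91  0.41 -0.  ]
 [ 0.41 -0.91 -0.  ]
 [-0.    0.   -1.  ]] [-19.59   4.37 106.16  -0.05  69.47  45.93] 63.99897101196422 [ 1.66 -0.25  0.26]
```

View pics/sh1z.png

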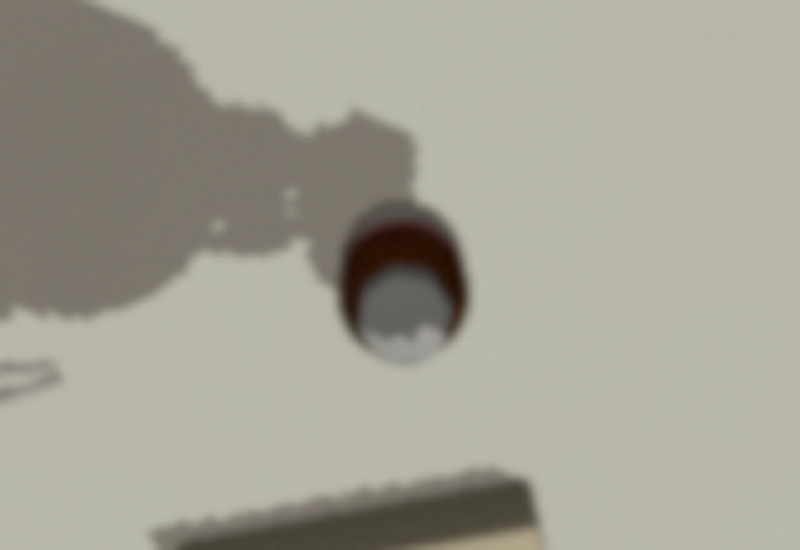

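```bash
python3 - <<'E'
from h import *
import pickle
np.set_printoptions(suppress=True,precision=1)
o,p,d=pickle.load(open('pics/sh1.pkl','rb'))
R=o['tool_rot'];t=o['tcp_pos']
for v in range(168,208,3): print(v,((dep('wrist',[(281,v)],d,o)-t)@R)[0],dep('wrist',[(281,v)],d,o)[0,2],p[v,281])
for u in (268,270,272,288,290,292,294): print(u,((dep('wrist',[(u,188)],d,o)-t)@R)[0])
E
```

```text
168 [ 19.4   1.3 196. ] -0.11660850814769219 [130 124 114]
171 [ 18.1   1.3 185. ] 10.96459571497337 [88 83 77]
174 [ 18.2   1.3 167.6] 28.29881670714383 [68 48 46]
177 [ 17.2   1.3 157.1] 38.79103731273801 [40 15  4]
180 [ 14.6   1.3 154.5] 41.375909937179244 [43 17  3]
183 [ 13.2   1.3 146.9] 49.025860816140494 [59 52 48]
186 [ 11.9   1.3 139.9] 56.043531097486834 [95 94 92]
189 [  9.    1.3 139. ] 56.897617498453144 [99 98 96]
192 [  5.6   1.3 140.3] 55.59223607053747 [98 97 94]
195 [  3.    1.3 138.5] 57.42858727559536 [99 98 95]
198 [ -0.4   1.3 139.6] 56.37208281123907 [145 144 140]
201 [ -3.    1.3 137.9] 58.018464738543514 [151 150 145]
204 [-24.7   1.3 197.1] -1.1110044212782668 [181 181 167]
207 [-28.6   1.3 197.3] -1.3759806052909198 [184 184 169]
268 [  5.5 -12.4 156.9]
270 [  6.5 -10.1 153.1]
272 [  9.3  -7.7 142.1]
288 [  8.5   8.3 145.1]
290 [  6.4  10.6 153.4]
292 [  5.5  12.8 156.7]
294 [ -4.8  16.8 197.2]
```

Call:
move_arm:
  rows:
    - [0.004,0,0.03,0,0,0]
    - [0.004,0,0.07,0,0,0]
    - [0.004,0,0.11,0,0,0]
    - [0.004,0,0.145,0,0,0]
    - [0.004,0,0.165,0,0,0]
    - [0.004,0,0.176,0,0,0]
    - [0.004,0,0.176,0,0,0]
    - [0.004,0,0.176,0,0,0]

```text
clock: 19.4
tcp_pos: [424.1, -74.7, 20.3]
tool_rot: [[0.91, 0.414, 0.0], [0.414, -0.91, -0.0], [0.0, 0.001, -1.0]]
ft_force: [-0.3, 0.0, 0.2]
grip_width: 64.2
```

Call:
move_arm:
  rows:
    - [0,0,0,0,0,0]
    - [0,0,0,0,0,0]
    - [0,0,0,0,0,0]
    - [0,0,0,0,0,0]
    - [0,0,0,0,0,0]
  jaw: 1
  squeeze: 25

```text
clock: 19.9
tcp_pos: [423.8, -73.9, 21.1]
tool_rot: [[0.91, 0.415, 0.002], [0.415, -0.91, -0.001], [0.001, 0.002, -1.0]]
ft_force: [-1.4, -1.1, 6.4]
grip_width: 26.6
```

```bash
python3 snap.py sh2
```

```text
19.9 [423.84 -73.93  21.13] [[ 0.91  0.41  0.  ]
 [ 0.42 -0.91 -0.  ]
 [ 0.    0.   -1.  ]] [-19.16  17.19 120.67  -0.03  42.02  46.35] 26.63623103635166 [-1.41 -1.1   6.35]
```

View pics/sh2.png

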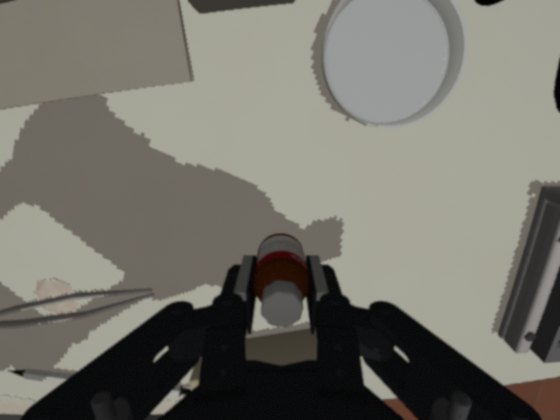

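Call:
move_arm:
  rows:
    - [0,0,-0.01,0,0,0]
    - [0,0,-0.03,0,0,0]
    - [0,0,-0.065,0,0,0]
    - [0,0,-0.1,0,0,0]
    - [0,0,-0.13,0,0,0]
    - [0,0,-0.145,0,0,0]
    - [0,0,-0.145,0,0,0]

```text
clock: 20.65
tcp_pos: [424.5, -73.9, 167.9]
tool_rot: [[0.91, 0.415, 0.006], [0.415, -0.91, -0.002], [0.004, 0.004, -1.0]]
ft_force: [0.3, -0.4, 0.3]
grip_width: 26.6
```

Call:
move_arm:
  rows:
    - [-0.001,0.02,0,0,0,0]
    - [-0.004,0.06,0,0,0,0]
    - [-0.007,0.1,0,0,0,0]
    - [-0.01,0.145,0,0,0,0]
    - [-0.013,0.19,0,0,0,0]
    - [-0.016,0.235,0,0,0,0]
    - [-0.019,0.28,0,0,0,0]
    - [-0.0215,0.317,0,0,0,0]
    - [-0.023,0.337,0,0,0,0]
    - [-0.023,0.344,0,0,0,0]

```text
clock: 21.65
tcp_pos: [544.5, -397.9, 163.0]
tool_rot: [[0.911, 0.413, -0.002], [0.413, -0.911, 0.001], [-0.001, -0.002, -1.0]]
ft_force: [-0.0, 0.4, -0.2]
grip_width: 26.7
```

Call:
move_arm:
  rows:
    - [0,0,0.01,0,0,0]
    - [0,0,0.04,0,0,0]
    - [0,0,0.075,0,0,0]
    - [0,0,0.095,0,0,0]
    - [0,0,0.1,0,0,0]
    - [0,0,0.1,0,0,0]
    - [0,0,0.1,0,0,0]

```text
clock: 22.35
tcp_pos: [545.4, -395.9, 66.5]
tool_rot: [[0.91, 0.415, 0.001], [0.415, -0.91, -0.001], [0.001, 0.002, -1.0]]
ft_force: [0.2, -0.1, 0.4]
grip_width: 26.8
```

```bash
python3 snap.py sh4; python3 - <<'E'
from h import *
import pickle
np.set_printoptions(suppress=True,precision=1)
p=cv2.imread('pics/sh4.png')
cv2.imwrite('pics/sh4z.png',cv2.resize(p[150:300,170:370],None,fx=4,fy=4,interpolation=2))
o,p,d=pickle.load(open(f'pics/sh4.pkl','rb'))
R=o['tool_rot'];t=o['tcp_pos']
for v in range(180,260,3): print(v,((dep('wrist',[(280,v)],d,o)-t)@R)[0],((plane('wrist',[(280,v)],30,o)-t)@R)[0],p[v,280])
E
```

```text
22.35 [ 545.36 -395.93   66.51] [[ 0.91  0.42  0.  ]
 [ 0.42 -0.91 -0.  ]
 [ 0.    0.   -1.  ]] [-41.89  30.85  86.38   0.01  62.66  23.58] 26.804865593552883 [ 0.21 -0.06  0.41]
180 [35.8  0.5 60.7] [41.2  0.6 36.5] [206 202 199]
183 [33.6  0.5 60.7] [39.3  0.6 36.5] [201 195 192]
186 [31.1  0.5 61.9] [37.4  0.6 36.5] [204 197 194]
189 [29.   0.5 61.6] [35.5  0.6 36.5] [172 167 165]
192 [27.   0.5 60.7] [33.5  0.6 36.5] [88 85 85]
195 [27.3  0.5 51.9] [31.6  0.6 36.5] [48 47 47]
198 [27.4  0.5 44.3] [29.6  0.6 36.5] [49 47 48]
201 [27.4  0.6 37.5] [27.6  0.6 36.5] [68 66 66]
204 [25.4  0.6 37.1] [25.6  0.6 36.5] [120 117 117]
207 [23.7  0.6 36.2] [23.6  0.6 36.5] [109 107 107]
210 [21.2  0.6 37.7] [21.6  0.6 36.5] [60 59 58]
213 [13.1  0.5 55.2] [19.6  0.6 36.5] [69 68 68]
216 [10.5  0.5 56.1] [17.5  0.6 36.5] [70 69 68]
219 [ 8.1  0.5 56.3] [15.4  0.6 36.5] [70 68 68]
222 [ 6.2  0.5 55.2] [13.4  0.6 36.5] [69 68 69]
225 [ 4.1  0.5 54.6] [11.3  0.5 36.5] [69 68 68]
228 [ 1.6  0.5 55. ] [ 9.2  0.5 36.5] [70 69 69]
231 [-0.2  0.5 53.9] [ 7.   0.5 36.5] [69 67 67]
234 [13.3  0.6 16.8] [ 4.9  0.5 36.5] [59 50 46]
237 [13.8  0.6 11.4] [ 2.7  0.5 36.5] [104 101  96]
240 [13.3  0.6  8.5] [ 0.6  0.5 36.5] [94 91 87]
243 [14.3  0.6  2.4] [-1.6  0.5 36.5] [92 89 85]
246 [13.7  0.6 -0.2] [-3.8  0.5 36.5] [95 92 87]
249 [13.7  0.7 -3.6] [-6.1  0.5 36.5] [94 83 80]
252 [13.8  0.7 -7.3] [-8.3  0.5 36.5] [67 14 18]
255 [ 14.1   0.7 -11.2] [-10.6   0.5  36.5] [67 12 14]
258 [ 14.    0.7 -14.2] [-12.8   0.5  36.5] [42 16  6]
```

View pics/sh4z.png

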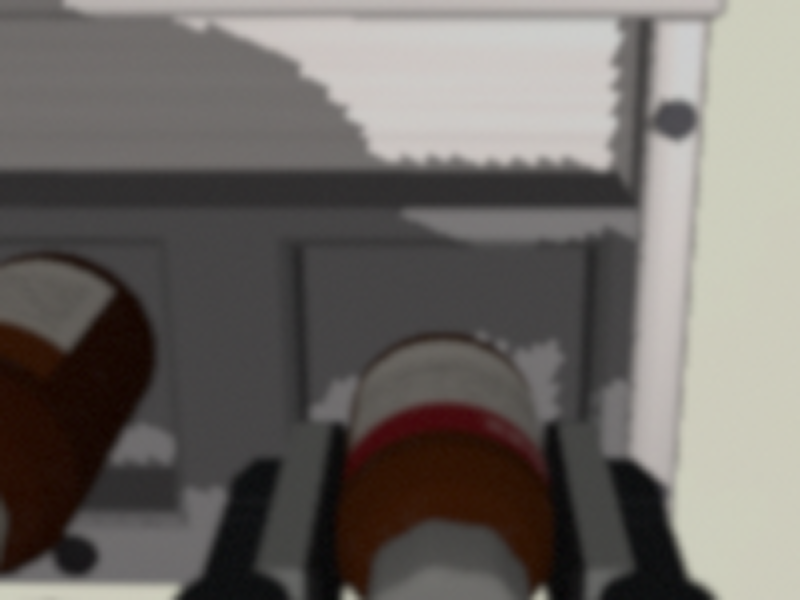

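Call:
move_arm:
  rows:
    - [-0.0025,0,0,0,0,0]
    - [-0.0025,0,0.01,0,0,0]
    - [-0.0025,0,0.02,0,0,0]
    - [-0.0025,0,0.027,0,0,0]
    - [-0.0025,0,0.031,0,0,0]
    - [-0.0025,0,0.031,0,0,0]

```text
clock: 23.0
tcp_pos: [542.3, -397.0, 33.8]
tool_rot: [[0.91, 0.415, -0.001], [0.415, -0.91, 0.001], [-0.0, -0.001, -1.0]]
ft_force: [0.5, -0.1, -0.5]
grip_width: 26.4
```

Call:
move_arm:
  rows:
    - [0,0,0.001,0,0,0]
    - [0,0,0.002,0,0,0]
    - [0,0,0.002,0,0,0]

```text
clock: 23.3
tcp_pos: [542.6, -397.3, 33.3]
tool_rot: [[0.91, 0.415, 0.0], [0.415, -0.91, -0.0], [0.0, 0.001, -1.0]]
ft_force: [-1.0, 1.4, 6.1]
grip_width: 26.8
```

Call:
move_arm:
  rows:
    - [0,0,0,0,0,0]
    - [0,0,0,0,0,0]
    - [0,0,0,0,0,0]
    - [0,0,0,0,0,0]
  jaw: -0.05

```text
clock: 23.7
tcp_pos: [542.5, -397.1, 32.0]
tool_rot: [[0.91, 0.415, -0.0], [0.415, -0.91, 0.0], [-0.0, -0.0, -1.0]]
ft_force: [0.1, 0.0, -0.4]
grip_width: 44.4
```

Call:
move_arm:
  rows:
    - [0,0,-0.01,0,0,0]
    - [0,0,-0.04,0,0,0]
    - [0,0,-0.08,0,0,0]
    - [0,0,-0.12,0,0,0]
    - [0,0,-0.15,0,0,0]
    - [0,0,-0.16,0,0,0]
    - [0,0,-0.16,0,0,0]

```text
clock: 24.4
tcp_pos: [543.1, -397.8, 194.4]
tool_rot: [[0.91, 0.415, 0.003], [0.415, -0.91, -0.003], [0.002, 0.004, -1.0]]
ft_force: [-0.5, 0.3, -0.9]
grip_width: 44.5
```

```bash
python3 snap.py sh7 wrist side;  python3 - <<'E'
from h import *
p=cv2.imread('pics/sh7side.png')
cv2.imwrite('pics/sh7sz.png',cv2.resize(p[210:390,240:420],None,fx=3.3,fy=3.3,interpolation=2))
E
```

```text
24.45 [ 542.29 -396.97  192.14] [[ 0.91  0.41 -0.  ]
 [ 0.41 -0.91 -0.  ]
 [-0.    0.   -1.  ]] [-42.13  25.39  76.95  -0.    77.66  23.37] 44.888360905871586 [-0.58  0.61  0.25]
```

View pics/sh7.png

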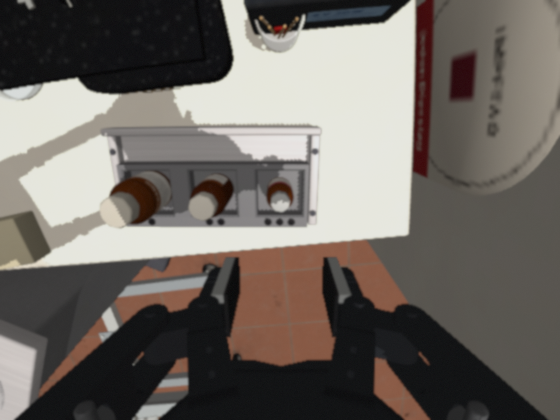

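View pics/sh7sz.png

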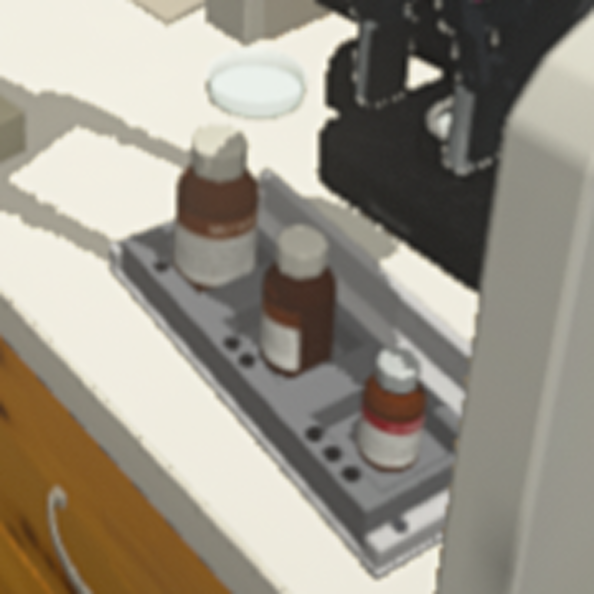

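Call:
move_arm:
  rows:
    - [-0.03,-0.025,0,0,0.1,0]
    - [-0.06,-0.05,0,0,0.25,0]
    - [-0.082,-0.0705,0,0,0.4,0]
    - [-0.082,-0.0705,0,0,0.5,0]
    - [-0.082,-0.0705,0,0,0.5,0]
    - [-0.082,-0.0705,0,0,0.5,0]
  jaw: 1

```text
clock: 25.1
tcp_pos: [438.3, -367.0, 191.0]
tool_rot: [[0.88, 0.413, 0.234], [0.399, -0.911, 0.109], [0.258, -0.002, -0.966]]
ft_force: [0.4, -1.0, 0.1]
grip_width: -0.1
```

```bash
python3 snap.py pu1; python3 - <<'E'
from h import *
o=get_obs();R=o['tool_rot'];t=o['tcp_pos'];print((np.array([438.3,-366.8,14])-t)@R)
for s in (60,): print((np.array([.91,.415,0])*0.01)@R)
E
```

```text
25.1 [ 438.25 -367.    190.97] [[ 0.88  0.41  0.23]
 [ 0.4  -0.91  0.11]
 [ 0.26 -0.   -0.97]] [-56.44  14.72  95.58  15.93  68.19   3.4 ] -0.10918292865345472 [ 0.38 -0.97  0.09]
[-46.21247345  -0.26599889 171.16675208]
[ 9.66323438e-03 -3.14381407e-06  2.57961072e-03]
```

View pics/pu1.png

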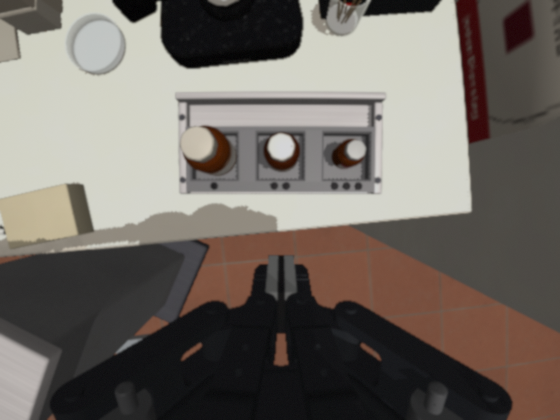

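```bash
python3 - <<'E'
from h import *
import pickle
np.set_printoptions(suppress=True,precision=1)
o,p,d=pickle.load(open('pics/pu1.pkl','rb'))
P=plane('wrist',[(190,193),(281,193),(375,192),(281,100)],30,o);print(P,(P-o['tcp_pos'])@np.c_[[.91,.415,0],[.415,-.91,0],[0,0,-1]])
print(dep('wrist',[(281,215),(281,238)],d,o))
E
```

```text
[[ 434.2 -260.5   30. ]
 [ 475.3 -351.2   30. ]
 [ 518.8 -444.3   30. ]
 [ 566.2 -310.    30. ]] [[ 40.5 -98.6 161. ]
 [ 40.2   1.  161. ]
 [ 41.2 103.8 161. ]
 [140.1   1.2 161. ]]
[[ 451.1 -362.2   -1.6]
 [ 303.  -427.8 -838.8]]
```

Call:
move_arm:
  rows:
    - [-0.012,0,0.045,0,0,0]
    - [-0.024,0,0.09,0,0,0]
    - [-0.035,0,0.13,0,0,0]
    - [-0.043,0,0.158,0,0,0]
    - [-0.046,0,0.17,0,0,0]
    - [-0.046,0,0.17,0,0,0]
    - [-0.046,0,0.17,0,0,0]

```text
clock: 25.85
tcp_pos: [439.5, -367.9, 16.9]
tool_rot: [[0.878, 0.415, 0.236], [0.402, -0.91, 0.106], [0.259, 0.002, -0.966]]
ft_force: [0.5, -0.2, 0.4]
grip_width: -0.2
```

```bash
python3 snap.py pu2 side
```

```text
25.85 [ 439.54 -367.9    16.93] [[ 0.88  0.42  0.24]
 [ 0.4  -0.91  0.11]
 [ 0.26  0.   -0.97]] [-56.41  25.65 108.24  20.98  45.56  -5.67] -0.24219398205411577 [ 0.47 -0.19  0.43]
```

View pics/pu2side.png

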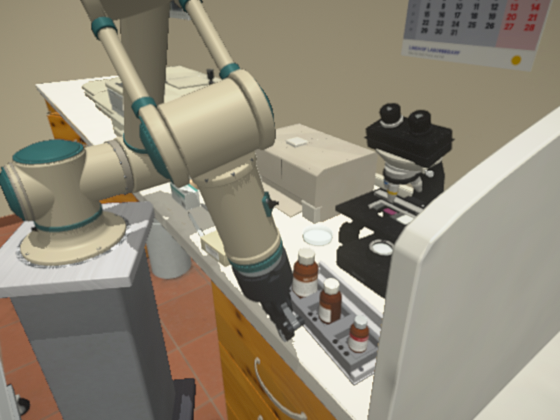

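Call:
move_arm:
  rows:
    - [0.008,0,0.002,0,0,0]
    - [0.016,0,0.0045,0,0,0]
    - [0.021,0,0.006,0,0,0]
    - [0.024,0,0.0068,0,0,0]
    - [0.027,0,0.0076,0,0,0]
    - [0.029,0,0.0082,0,0,0]
    - [0.031,0,0.0088,0,0,0]
    - [0.033,0,0.0094,0,0,0]
    - [0.035,0,0.0099,0,0,0]
    - [0.037,0,0.0104,0,0,0]

```text
clock: 26.9
tcp_pos: [472.8, -351.4, 15.6]
tool_rot: [[0.879, 0.415, 0.235], [0.401, -0.91, 0.107], [0.258, 0.0, -0.966]]
ft_force: [-3.1, -1.1, 0.3]
grip_width: 0.2
```

Call:
move_arm:
  rows:
    - [0.002,0,0.0005,0,0,0]
    - [0.004,0,0.001,0,0,0]
    - [0.006,0,0.0015,0,0,0]
    - [0.008,0,0.002,0,0,0]
    - [0.01,0,0.0026,0,0,0]
    - [0.012,0,0.0032,0,0,0]
    - [0.014,0,0.0037,0,0,0]

```text
clock: 27.6
tcp_pos: [486.5, -345.2, 15.7]
tool_rot: [[0.879, 0.415, 0.235], [0.401, -0.91, 0.107], [0.259, 0.0, -0.966]]
ft_force: [-2.8, -1.6, -1.0]
grip_width: 0.2
```

```bash
python3 snap.py pu3 wrist side; python3 - <<'E'
import cv2
p=cv2.imread('pics/pu3side.png')
cv2.imwrite('pics/pu3sz.png',cv2.resize(p[210:390,240:420],None,fx=3.3,fy=3.3,interpolation=2))
E
```

```text
27.65 [ 486.86 -345.05   15.75] [[ 0.88  0.41  0.24]
 [ 0.4  -0.91  0.11]
 [ 0.26  0.   -0.97]] [-50.96  26.79 106.15  20.72  45.12   0.08] -0.1417460612789255 [-1.22 -2.01 -1.4 ]
```

View pics/pu3sz.png

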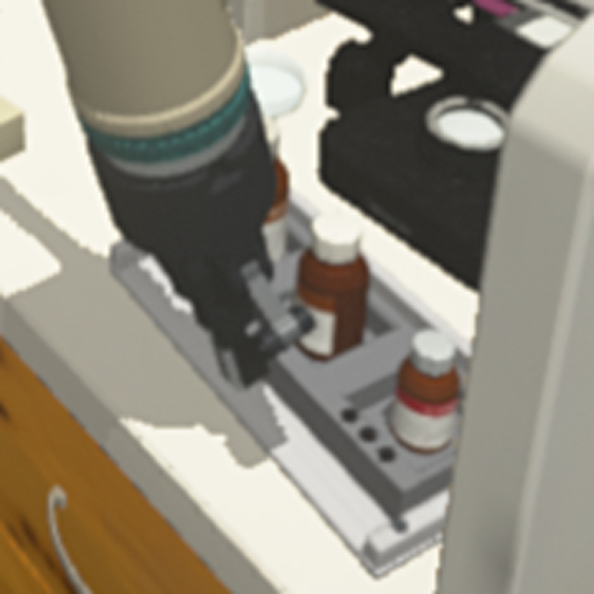

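View pics/pu3.png

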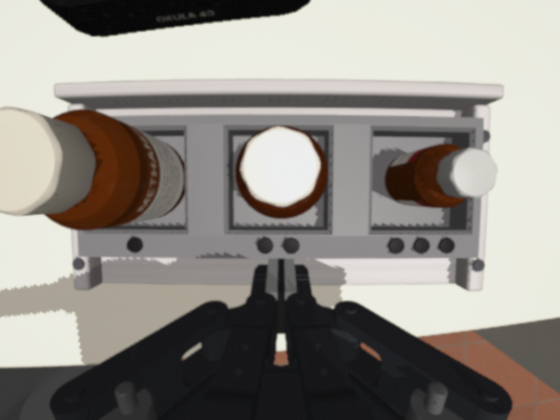

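Call:
move_arm:
  rows:
    - [0.0015,0,0.0004,0,0,0]
    - [0.003,0,0.0008,0,0,0]
    - [0.0045,0,0.0012,0,0,0]
    - [0.006,0,0.0016,0,0,0]

```text
clock: 28.1
tcp_pos: [492.1, -342.7, 15.8]
tool_rot: [[0.879, 0.415, 0.235], [0.401, -0.91, 0.107], [0.259, 0.0, -0.966]]
ft_force: [-2.6, -2.1, -1.4]
grip_width: -0.1
```

Call:
move_arm:
  rows:
    - [0.001,0,0.0003,0,0,0]
    - [0.002,0,0.0005,0,0,0]
    - [0.002,0,0.0005,0,0,0]

```text
clock: 28.4
tcp_pos: [494.1, -341.7, 15.8]
tool_rot: [[0.879, 0.415, 0.236], [0.4, -0.91, 0.107], [0.259, -0.0, -0.966]]
ft_force: [-2.6, -1.5, -1.6]
grip_width: 0.0
```

```bash
python3 snap.py pu4
```

```text
28.4 [ 494.11 -341.73   15.78] [[ 0.88  0.41  0.24]
 [ 0.4  -0.91  0.11]
 [ 0.26 -0.   -0.97]] [-50.16  26.98 105.76  20.64  45.11   0.97] 0.00917851692011738 [-2.61 -1.52 -1.62]
```

View pics/pu4.png

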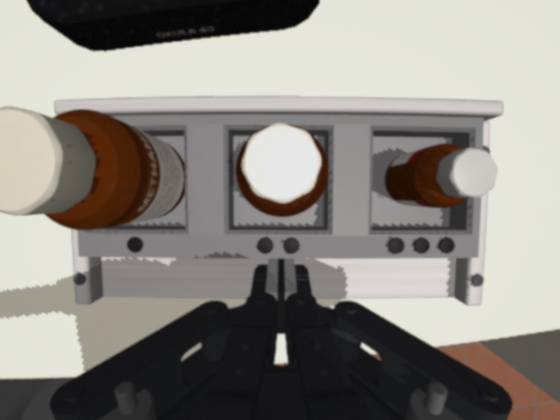

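Call:
move_arm:
  rows:
    - [0.001,0,0.0003,0,0,0]
    - [0.002,0,0.0005,0,0,0]
    - [0.002,0,0.0005,0,0,0]

```text
clock: 28.75
tcp_pos: [494.9, -341.4, 15.7]
tool_rot: [[0.879, 0.416, 0.234], [0.402, -0.91, 0.106], [0.257, 0.0, -0.966]]
ft_force: [-6.3, -3.5, 0.3]
grip_width: -0.2
```

Call:
move_arm:
  rows:
    - [0.001,0,0.0003,0,0,0]
    - [0.001,0,0.0003,0,0,0]
    - [0.001,0,0.0003,0,0,0]

```text
clock: 29.05
tcp_pos: [495.0, -341.4, 15.7]
tool_rot: [[0.879, 0.416, 0.233], [0.402, -0.909, 0.106], [0.256, 0.001, -0.967]]
ft_force: [-9.4, -3.7, 1.4]
grip_width: 0.1
```

At the stop: force rises, no motion. Backing off horizontally, then lifting.

Call:
move_arm:
  rows:
    - [-0.005,0,-0.0013,0,0,0]
    - [-0.02,0,-0.0053,0,0,0]
    - [-0.05,0,-0.0135,0,0,0]
    - [-0.06,0,-0.017,0,0,0]
    - [-0.048,0,-0.06,0,0,0]
    - [-0.035,0,-0.108,0,0,0]
    - [-0.022,0,-0.155,0,0,0]
    - [-0.022,0,-0.155,0,0,0]
    - [-0.022,0,-0.155,0,0,0]

```text
clock: 29.95
tcp_pos: [441.4, -366.5, 161.5]
tool_rot: [[0.878, 0.414, 0.238], [0.401, -0.91, 0.105], [0.26, 0.003, -0.966]]
ft_force: [-0.1, -0.7, -0.8]
grip_width: 0.3
```

```bash
python3 snap.py fin wrist side; python3 - <<'E'
from h import *
import pickle
np.set_printoptions(suppress=True,precision=1)
p=cv2.imread('pics/finside.png')
cv2.imwrite('pics/finsz.png',cv2.resize(p[130:390,160:420],None,fx=2.3,fy=2.3,interpolation=2))
E
```

```text
30.0 [ 440.59 -365.45  159.71] [[ 0.88  0.41  0.24]
 [ 0.4  -0.91  0.11]
 [ 0.26 -0.   -0.97]] [-56.18  16.2   98.33  16.53  63.97   2.23] 0.14008391675323564 [0.67 0.23 0.22]
```

View pics/fin.png

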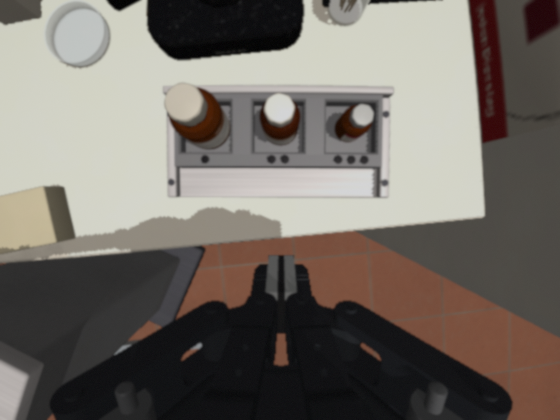

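View pics/finsz.png

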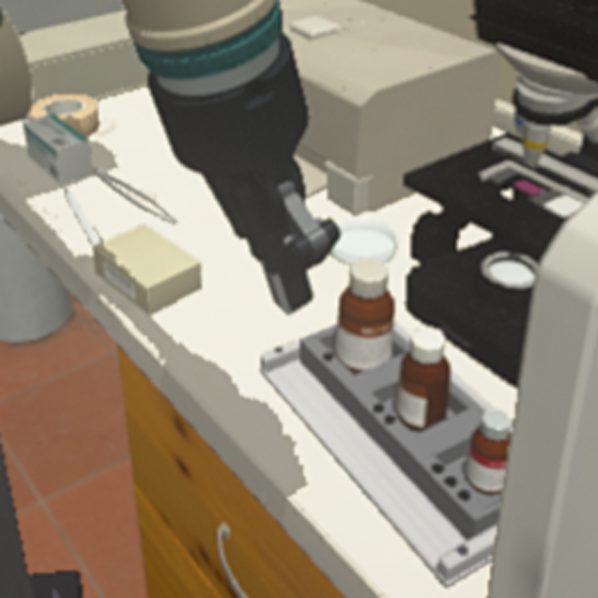

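```bash
python3 - <<'E'
from h import *
import pickle
np.set_printoptions(suppress=True,precision=1)
o,p,d=pickle.load(open('pics/fin.pkl','rb'))
for n,uv in (('tall',(186,103)),('mid',(279,108)),('short',(362,115))): print(n,dep('wrist',[uv],d,o))
print('back bar/tray',dep('wrist',[(240,90),(240,97)],d,o),'qd',np.abs(get_obs()['qd']).max(),sign_off())
E
```

```text
tall [[ 510.9 -258.8  100.1]]
mid [[ 539.4 -321.8   86.1]]
short [[ 568.  -386.2   69.1]]
the job is handed in; nothing more can be done
back bar/tray [[ 554.4 -272.8   28.7]
 [ 548.2 -275.6   28.5]] qd 1.0278720744001273 None
```

The tray is loaded and pushed home, and the job is handed in at about 30 s on the robot's clock. The tall, middle and short bottles went into pockets 1, 2 and 3 in that order. I carried each one upright with its foot about 140 mm up and lowered it until the wrist read about 5–6 N. I only opened the fingers then.

**Final checks:**
- **Bottles:** all three stand upright in their pockets. Their cap tops measure 100, 86 and 69 mm high, where 102, 87 and 70 mm would be exact. That is within the roughly 1–2 mm reading error.
- **Tray:** it sits against the back bar. Over the last 1 mm push the force rose from about 7 to 10 N with almost no motion, so it is on its stop.
- **Robot:** the gripper is backed off and raised clear, with near-zero wrist force.
- **Bystanders:** the petri dish looks unmoved. The arm hid the white bottle in the last view. It stood in its place when I lifted the middle bottle, and I did no work near it after that.

**Disagreements and gaps:**
- **Pocket and bottle positions:** far and near wrist views, and the side camera, disagreed by 2–4 mm. I relied on close wrist views that showed the bottle and its pocket together.
- **Tall bottle centring:** I did not measure how well it is centred after the push. With its foot on the floor of a 50 mm pocket, it can be at most about 4.2 mm off, against the 5.5 mm allowed.

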